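# Snap the circuit board into the bench scale

## Task

Take the green circuit board with the black block out of the slanted rack and set it, block up, on the four snap standoffs of the opened bench scale. Press it down evenly and keep it level until all four snaps have clicked through its holes and it sits fully home; let go of it. Do not drop or slam the board, and leave the blue blank plate and the weights as they are.

Things in the scene. Friction and masses are not known exactly. Their poses are not given: they have to be found in the camera images.
- board: Green circuit board 110 (x) x 90 (y) x 5 mm, about 130 g, four 12 mm square holes at x +-42, y +-32 mm. Its grip: a fixed black block mid-board, 36 (x) x 24 (y) mm, top 48 mm above the underside; board top clear beside it along y. Origin: centre of underside; z out through the block. Starts in a rack bay, z tilted 30 deg from vertical towards rack -x, x up the slope. A half turn about z fits too.
- scale_base: Fixed opened bench scale, dark plate 210 (x) x 160 (y) x 14 mm; origin centre of underside, z up. Four white snap standoffs at x -62 and +22, y +-32 mm: 16 mm shoulders to 34 mm height, 9.4 mm noses to 47, tapering to 3 mm tips at 56. At x +88, y +50 a 24 mm column with a black head 26 (x) x 56 (y) mm, its underside 132 and top 172 mm above the bench.
- seat (a point): Where the board's origin belongs when fully home: midway between the four standoffs, level with their shoulders, 34 mm above the bench, 20 mm along -x from the scale base's origin. Axes as the scale base's: board x along this x, either way round.
- rack: Fixed wooden rack 220 mm wide (y), 130 deep (x), bays at y +-52 mm (board in either). Floor slopes 30 deg, low at the rack's -x side (towards the robot), up to about 110 mm height at +x. Lip 6 mm at the low edge, walls and divider 8 mm high; bays 102 mm wide. An 8 mm steel carrying bar runs along y above it at x +12, height 205 mm, on posts at y +-110. Origin on the bench under its middle, z up.
- latch0 (a joint): Orange spring latch of the standoff at x -62, y -32 mm of the scale base: 0 m sprung out, up to about 0.0045 while a hole edge pushes it in, near 0 again once clicked past. Unclicked, the board stands about 11 mm too high on the latches; each takes about 5 N, so about 20 N on the middle for all four.
- latch1 (a joint): Orange spring latch of the standoff at x -62, y 32 mm of the scale base: 0 m sprung out, up to about 0.0045 while a hole edge pushes it in, near 0 again once clicked past. Unclicked, the board stands about 11 mm too high on the latches; each takes about 5 N, so about 20 N on the middle for all four.
- latch2 (a joint): Orange spring latch of the standoff at x 22, y -32 mm of the scale base: 0 m sprung out, up to about 0.0045 while a hole edge pushes it in, near 0 again once clicked past. Unclicked, the board stands about 11 mm too high on the latches; each takes about 5 N, so about 20 N on the middle for all four.
- latch3 (a joint): Orange spring latch of the standoff at x 22, y 32 mm of the scale base: 0 m sprung out, up to about 0.0045 while a hole edge pushes it in, near 0 again once clicked past. Unclicked, the board stands about 11 mm too high on the latches; each takes about 5 N, so about 20 N on the middle for all four.
- iron_weight: Dark iron hand weight standing near the front of the scale base: 48 mm diameter, 45 mm tall body with a ring on top to 63 mm. Leave alone. Origin at the centre of its underside, z up.
- brass_weight: Brass hand weight standing near the front of the rack: 44 mm diameter, 60 mm tall with its ring. Leave alone. Origin at the centre of its underside, z up.
- stone_weight: White stone weight, 75 x 110 x 75 mm block with an arched handle to 124 mm height, at the far side of the bench. Leave alone. Origin at the centre of its underside.
- blank: Blue blank cover plate WITHOUT holes, same size as the board, with a yellow block in place of the black one, in the other bay of the rack. Not wanted; leave it in its bay. Origin at the centre of its underside.
Not all that is in view belongs to the job. There is more than one size of the rack; the job needs the largest. Of the things that look like the board, the larger one is meant.

How it is judged:
On the way, in this order (a step that is already met when the one before it is completed fails the run):
1. the green board is held clear above the rack (z of board in the frame of rack above 0.13 m and contact force between the fingers and board above 0.5 N), for 0.1 s.
2. all four snaps have clicked and the board is fully home (z of board in the frame of seat between -0.0025 and 0.0016 m and horizontal distance between board and seat below 0.003 m and angle between the x axis of board and the x axis of scale_base, either way round below 0.05 rad and angle between the z axis of board and the z axis of scale_base, either way round below 0.025 rad and angle between board's own z axis and vertical below 0.3 rad and value of joint each of latch0, latch1, latch2, latch3 below 0.0015 m), for 0.2 s.
At the end, for the whole second after the job is handed in: The board lies home on the four shoulders (height 1.6 mm, sideways 3 mm, heading 0.05 rad either way round, parallel 0.025 rad), all latches out (under 1.5 mm), released, at rest; blank and weights within 15 mm of their start, weights upright (all of step 2 and contact force between the fingers and board below 0.1 N and linear speed of board below 0.02 m/s and distance of each of iron_weight, brass_weight, stone_weight, blank from where it was at the start of the episode below 0.015 m and angle between each of iron_weight, brass_weight, stone_weight's own z axis and vertical below 0.1 rad); the robot touches nothing.
It fails at once if the board is tipped more than 0.2 rad while it is on the standoffs (horizontal distance between board and seat below 0.012 m and z of board in the frame of seat below 0.014 m and angle between the z axis of board and the z axis of scale_base, either way round above 0.2 rad).
It fails at once if the board is dropped (falls freely faster than 0.6 m/s) (contact force between the fingers and board below 0.05 N and linear speed of board above 0.6 m/s).
It fails at once if the board is slammed on the scale (over 60 N) (contact force between board and scale_base above 60 N).
It fails at once if the blank plate or a weight is pushed more than 20 mm (distance of any of iron_weight, brass_weight, stone_weight, blank from where it was at the start of the episode above 0.02 m).
It also fails if it takes over 54 s, if anything falls off the work surface, if the arm or the gripper's body presses on something with over 40 N, if the wrist force passes 120 N, or if a joint passes its speed limit or range.

## Robot

A 7-joint arm with a two-finger parallel gripper is mounted at the origin on the work surface. World frame = base frame: x ahead of the robot, y to its left, z up, the work surface at z = 0. Lengths are in m, angles in rad, forces in N, time in s.
With the tool pointing down it reaches from about 0.4 to 0.85 m from the base axis. Payload 4.5 kg.
Tool frame: the origin (TCP) lies on the centre line of the jaws, within the pads' length; the fingertips stand 11 mm ahead of it and the grasp point (between the pads) lies 8 mm behind it; z points along the fingers, y is the direction in which the jaws open and shut (so a half turn about z gives the same grasp; the last joint's range is limited). The gripper opens to 88 mm and grips with 3 to 60 N. Pads are 18 mm wide; open, the fingers measure 123 mm over their backs; the gripper's body (75 mm by 187 mm) begins 45 mm behind the grasp point.
Start: joints at [1.366, 0.689, -0.195, 1.565, 0.157, 0.902, -0.215], TCP at [0.148, -0.607, 0.25] pointing down, gripper open.
Joint ranges: [-3.01, 3.01], [-0.46, 2.08], [-1.47, 1.51], [0.13, 2.56], [-1, 4.14], [0.04, 2.09], [-2.66, 2.66]. Speed limits (rad/s): [2.57, 2.57, 3.14, 3.14, 3.14, 3.14, 3.14].

## Interface

Orientations are given as a unit quaternion [x, y, z, w].
In Python, from plant import r, snapshot gives the robot as it stands.
- The arm moves only by the tool drive_tool, never from a script. Its argument "commands" is a list of rows, each an object of numbers: "wx", "wy", "wz": the turn, a rotation vector about the tool's x, y, z in rad; "dx", "dy", "dz": the shift along the tool's x, y, z in m; "claw": the opening, from 0 (shut) to 1 (fully open). A call has 1 to 12 rows; each row shifts and turns the commanded pose from where the row before left it, along the tool's axes as they then stand; what a row does not reach is not made up. A row lasts 1/10 s, in which the tool goes at most 50 mm and 8.59 degrees, less where a joint would pass 70% of its speed; a pose out of reach is approached as far as the arm can. A call is refused whole if a number of a shift passes 0.05 or a number of a turn 0.15, either way. A call with a gripper value outside its range is refused whole. The fingers move at their own pace and stop on an object; "grip_force" is the grip in N (left out, the last holds). Time passes only in rows, so rows that do not move let the fingers close. It gives the time, the measured TCP pose, the force and the opening at its end, in the units of the state.
- r.get_state(): the state, without advancing time (a new reading comes with each control period).
- snapshot(name): name is "side" or "top" or "wrist"; returns a dict with "color" (420x560x3 uint8, red, green, blue), "fx", "fy", "cx", "cy" (pixels), "world_to_cam" (4x4, takes a point from world to camera coordinates); the wrist camera has in their place "T_tool_cam" (4x4, takes a point from camera to tool coordinates, whose origin is the TCP and whose axes are the flange's). Camera axes: x right, y up, looking along -z (the intrinsics and any distortion apply to the point x, -y, -z); pixel columns grow to the right and rows downward; lengths in m; the calibration is good to about 2 mm. A picture is of the moment at which its call begins: read the wrist's pose just before it. There is no depth.
- r.finish_job(): hands the job in, once; it reports no verdict.
The state is a dict: "clock": time; "q": joint angles; "qd": joint speeds; "joint_torque": joint torques, N m; "tool_pos": TCP position; "eef_rot": TCP orientation; "contact_force": force on the tool from outside, world axes, zero at the start; "moment": the same for the moment, N m; "opening": opening from 0.0 (shut) to 1.0 (fully open).
Only numpy, scipy, OpenCV 4.12 (cv2) and the standard library are available. Lean on these libraries where they do the work, as an engineer would, in place of code of your own. Each camera call takes 0.05 s, during which the arm holds its last target. There are 200 camera calls.

## Working session

There is one attempt and no reset: what is moved stays moved. The work goes in short steps, Python scripts to look and compute and a tool call to move; the robot and the scene stay as the last step left them, time stands still between calls to the robot, and variables do not carry over. Pictures are saved under pics/ and viewed, on a budget of 10 in all, crops included, one or two more only if the job needs it, and the job is handed in when it is done.

Besides the shell and the picture viewer there is one more tool, called after "Call:" as name(argument=value, ...), one argument or row to a line, values as JSON. drive_tool: Moves the arm, as the interface text tells. Its arguments: {"type":"object","properties":{"commands":{"type":"array","items":{"type":"object","properties":{"wx":{"type":"number"},"wy":{"type":"number"},"wz":{"type":"number"},"dx":{"type":"number"},"dy":{"type":"number"},"dz":{"type":"number"},"claw":{"type":"number"}}}},"grip_force":{"type":"number"}},"required":["commands"]}

```bash
mkdir -p pics
python3 - <<'E'
from plant import r, snapshot
import cv2, numpy as np, json
s=r.get_state(); print({k:np.round(v,3).tolist() for k,v in s.items()})
for n in ("side","top"):
    d=snapshot(n); cv2.imwrite(f"pics/{n}0.png",d["color"][:,:,::-1])
    print(n,{k:np.round(v,4).tolist() for k,v in d.items() if k!="color"})
    np.save(f"{n}.npy",d,allow_pickle=True)
E
```

```text
{'clock': 0.0, 'q': [1.366, 0.69, -0.195, 1.566, 0.157, 0.902, -0.215], 'qd': [0.002, 0.001, 0.0, -0.0, -0.0, 0.001, -0.001], 'joint_torque': [0.0, -52.756, -1.267, -15.343, -0.053, 0.007, 0.0], 'tool_pos': [0.148, -0.607, 0.249], 'eef_rot': [0.993, 0.119, -0.0, -0.001], 'contact_force': [1.02, -0.239, 0.636], 'moment': [-0.011, -0.049, -0.076], 'opening': 1.0}
side {'fx': 430.8302, 'fy': 430.8302, 'cx': 284.5703, 'cy': 213.5604, 'world_to_cam': [[0.9998, -0.0206, 0.0018, -0.5446], [0.0113, 0.6175, 0.7865, -0.1163], [-0.0173, -0.7863, 0.6176, -0.9014], [0.0, 0.0, 0.0, 1.0]]}
top {'fx': 457.6696, 'fy': 457.6696, 'cx': 287.8203, 'cy': 212.6218, 'world_to_cam': [[-0.0083, -1.0, 0.0016, 0.1097], [0.9814, -0.0079, 0.1918, -0.5695], [-0.1917, 0.0032, 0.9814, -0.9864], [0.0, 0.0, 0.0, 1.0]]}
```

View pics/side0.png

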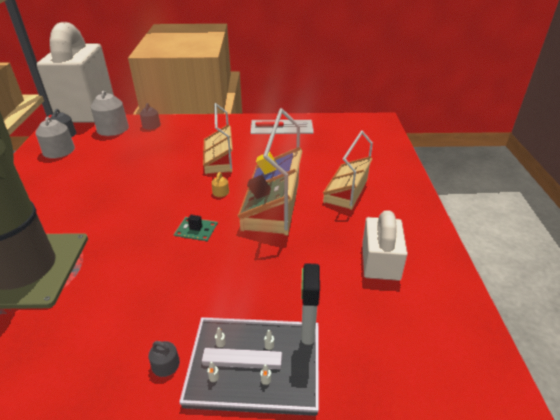

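View pics/top0.png

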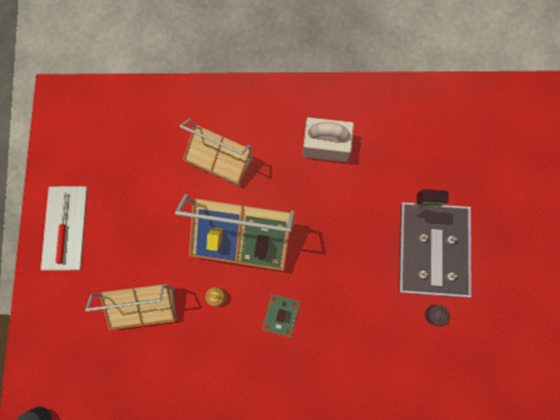

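The top view shows the large rack at about (240,235), with the green board in its right bay (block at 262,247) and the blue blank in its left bay. The scale is at (436,250), with standoffs at about (424,238), (452,240), (423,274) and (452,276) and its head at (432,197). The side view agrees. The small board at (282,315) and the two smaller racks are decoys.

```bash
cat > h.py <<'E'
import numpy as np, cv2
from scipy.spatial.transform import Rotation as R
def ray(d,uv,Twc=None):
    T=np.linalg.inv(d["world_to_cam"]) if Twc is None else Twc
    v=np.array([(uv[0]-d["cx"])/d["fx"],-(uv[1]-d["cy"])/d["fy"],-1.])
    return T[:3,3],T[:3,:3]@v
def onplane(d,uv,z,Twc=None):
    o,v=ray(d,uv,Twc); return o+v*(z-o[2])/v[2]
def proj(d,p,Twc=None):
    M=np.array(d["world_to_cam"]) if Twc is None else np.linalg.inv(Twc)
    c=M[:3,:3]@p+M[:3,3]; return np.array([d["cx"]+d["fx"]*c[0]/-c[2],d["cy"]-d["fy"]*c[1]/-c[2]])
def tri(rays):
    A=np.zeros((3,3));b=np.zeros(3)
    for o,v in rays:
        v=v/np.linalg.norm(v);P=np.eye(3)-np.outer(v,v);A+=P;b+=P@o
    p=np.linalg.solve(A,b); return p
E
python3 - <<'E'
from h import *
D={n:np.load(n+".npy",allow_pickle=True).item() for n in("top","side")}
d=D["top"];c=d["color"];hsv=cv2.cvtColor(c,cv2.COLOR_RGB2HSV)
def blobs(m,x0,x1,y0,y1,amin):
    k=np.zeros_like(m);k[y0:y1,x0:x1]=m[y0:y1,x0:x1]
    for q in cv2.findContours(k,cv2.RETR_EXTERNAL,cv2.CHAIN_APPROX_NONE)[0]:
        if cv2.contourArea(q)>=amin: yield q
red=cv2.inRange(hsv,(0,150,60),(8,255,255))|cv2.inRange(hsv,(172,150,60),(180,255,255))
g=cv2.inRange(hsv,(50,60,20),(95,255,255))
for q in blobs(g,235,300,195,275,50):
    r=cv2.minAreaRect(q);print("green",cv2.contourArea(q),r)
    for p in cv2.boxPoints(r): print("  ",p,onplane(d,p,0.07).round(3))
for q in blobs(255-red,395,480,200,302,1000):
    r=cv2.minAreaRect(q);print("plate",cv2.contourArea(q),r)
    for p in cv2.boxPoints(r): print("  ",p,onplane(d,p,0.014).round(4))
w=cv2.inRange(hsv,(0,0,150),(180,90,255))
for q in blobs(w,405,466,225,290,3):
    m=cv2.moments(q);p=(m['m10']/m['m00'],m['m01']/m['m00']);print("white",m['m00'],np.round(p,1),onplane(d,p,0.045).round(4))
# dark block in bay
k=cv2.inRange(hsv,(0,0,0),(180,255,45))
for q in blobs(k,245,285,225,268,20):
    m=cv2.moments(q);p=(m['m10']/m['m00'],m['m01']/m['m00']);print("block",m['m00'],np.round(p,1),onplane(d,p,0.105).round(4),cv2.minAreaRect(q))
for p in [(190,198),(289,207),(288,270),(190,256)]: print("rack",p,onplane(d,p,.1 if p[1]<220 else .04).round(3))
for p in [(182,212),(291,228)]: print("bar", onplane(d,p,.205).round(3))
d=D["side"]
for p in [(220,338),(269,341),(212,373),(266,377)]: print("side standoff",onplane(d,p,.045).round(3))
cv2.imwrite("pics/c1.png",np.hstack([cv2.resize(D["top"]["color"][180:285,170:310,::-1],None,fx=4,fy=4,interpolation=2),cv2.resize(D["side"]["color"][100:240,220:310,::-1],(270,420),interpolation=2)])[:,:800])
E
```

```text
green 66.5 ((276.7099609375, 252.02996826171875), (7.9195966720581055, 21.07178497314453), 8.130102157592773)
   [271.29996 261.89996] [0.458 0.142 0.07 ]
   [274.27994 241.03996] [0.504 0.136 0.07 ]
   [282.11996 242.15997] [0.501 0.118 0.07 ]
   [279.13998 263.01996] [0.455 0.125 0.07 ]
green 283.0 ((261.1502685546875, 251.5231170654297), (37.71018600463867, 23.949007034301758), 8.746162414550781)
   [240.69363 260.4913 ] [0.461 0.21  0.07 ]
   [244.33524 236.8208 ] [0.514 0.202 0.07 ]
   [281.6069  242.55493] [0.5   0.119 0.07 ]
   [277.9653  266.22543] [0.448 0.128 0.07 ]
green 172.0 ((263.8760986328125, 232.7931365966797), (38.77946853637695, 7.9040961265563965), 8.880660057067871)
   [244.1087  233.70448] [0.521 0.203 0.07 ]
   [245.32892 225.89513] [0.538 0.2   0.07 ]
   [283.6435  231.88179] [0.524 0.115 0.07 ]
   [282.42328 239.69115] [0.506 0.118 0.07 ]
green 57.0 ((261.57513427734375, 220.51153564453125), (31.247753143310547, 3.4212865829467773), 8.746162414550781)
   [245.87283 219.82657] [0.552 0.199 0.07 ]
   [246.39304 216.44507] [0.56  0.198 0.07 ]
   [277.27744 221.1
[... 226 characters left out ...]
 -0.3122  0.014 ]
   [399. 297.] [ 0.3799 -0.1475  0.014 ]
white 5.0 [422. 276.] [ 0.4254 -0.1941  0.045 ]
white 12.5 [449.9 276.1] [ 0.4247 -0.2567  0.045 ]
white 3.5 [422.2 271.5] [ 0.4354 -0.1953  0.045 ]
white 11.5 [449.8 238.9] [ 0.5086 -0.2627  0.045 ]
white 5.0 [422.5 237.7] [ 0.5117 -0.2008  0.045 ]
white 542.5 [436.  257.3] [ 0.467  -0.2285  0.045 ]
rack (190, 198) [0.596 0.319 0.1  ]
rack (289, 207) [0.574 0.102 0.1  ]
rack (288, 270) [0.442 0.106 0.04 ]
rack (190, 256) [0.475 0.327 0.04 ]
bar [0.544 0.311 0.205]
bar [0.511 0.1   0.205]
side standoff [ 0.433 -0.211  0.045]
side standoff [ 0.514 -0.219  0.045]
side standoff [ 0.427 -0.275  0.045]
side standoff [ 0.51  -0.284  0.045]
```

View pics/c1.png

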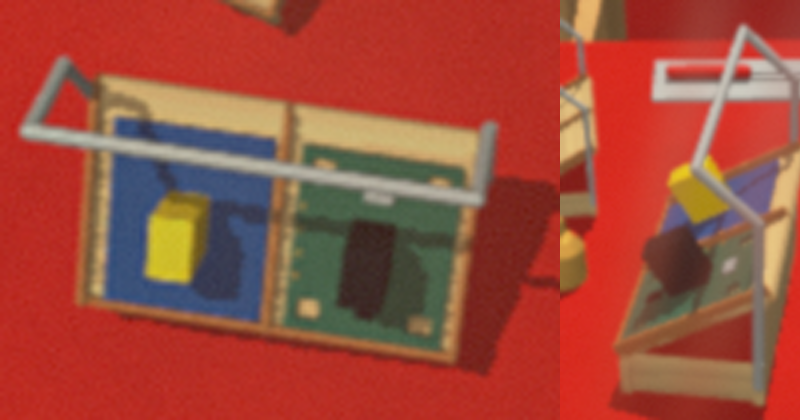

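Call:
drive_tool(
  commands=[
    {"dx": 0.028, "dy": -0.029, "dz": -0.004, "wz": 0.025, "claw": 1},
    {"dx": 0.028, "dy": -0.029, "dz": -0.004, "wz": 0.025},
    {"dx": 0.028, "dy": -0.029, "dz": -0.004, "wz": 0.025},
    {"dx": 0.028, "dy": -0.029, "dz": -0.004, "wz": 0.025},
    {"dx": 0.028, "dy": -0.029, "dz": -0.004, "wz": 0.025},
    {"dx": 0.028, "dy": -0.029, "dz": -0.004, "wz": 0.025},
    {"dx": 0.028, "dy": -0.029, "dz": -0.004, "wz": 0.025},
    {"dx": 0.028, "dy": -0.029, "dz": -0.004, "wz": 0.025},
    {"dx": 0.028, "dy": -0.029, "dz": -0.004, "wz": 0.025},
    {"dx": 0.028, "dy": -0.029, "dz": -0.004, "wz": 0.025},
    {"dx": 0.028, "dy": -0.029, "dz": -0.004, "wz": 0.025},
    {"dx": 0.028, "dy": -0.029, "dz": -0.004, "wz": 0.025},
  ],
)

```text
validation failed for argument at $.co...
```

Call:
drive_tool(
  commands=[
    {"claw": 1},
    {"claw": 1},
    {"claw": 1},
  ],
)

```text
validation failed for argument at $.co...
```

```bash
cat >> h.py <<'E'
def wshot(tag):
    from plant import r,snapshot
    s=r.get_state(); d=snapshot("wrist")
    T=np.eye(4);T[:3,:3]=R.from_quat(s["eef_rot"]).as_matrix();T[:3,3]=s["tool_pos"]
    d["Twc"]=T@np.array(d["T_tool_cam"]);d["Ttool"]=T
    np.save(tag+".npy",d,allow_pickle=True);cv2.imwrite(f"pics/{tag}.png",d["color"][:,:,::-1]);return d
E
python3 - <<'E'
from h import *
d=wshot("w1");print(np.round(d["T_tool_cam"],4).tolist(),d["fx"],d["cx"],d["cy"]);print(d["Ttool"].round(4))
E
```

```text
[[0.0003, 0.948, 0.3182, 0.0825], [1.0, -0.0003, 0.0, 0.0008], [0.0001, 0.3182, -0.948, -0.1354], [0.0, 0.0, 0.0, 1.0]] 329.0477680211309 276.3232328107688 210.59458947467002
[[ 9.716e-01  2.365e-01 -5.000e-04  1.477e-01]
 [ 2.365e-01 -9.716e-01  1.500e-03 -6.068e-01]
 [-1.000e-04 -1.600e-03 -1.000e+00  2.490e-01]
 [ 0.000e+00  0.000e+00  0.000e+00  1.000e+00]]
```

View pics/w1.png

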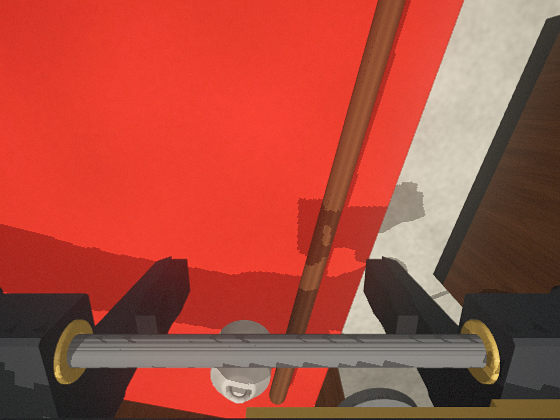

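The wrist picture (still at the start pose) shows the fingers at about (175,265) and (380,265) and bare bench. The moves were refused, so I'll retry with full rows.

Call:
drive_tool(
  commands=[
    {"dx": 0.028, "dy": -0.029, "dz": -0.004, "wx": 0, "wy": 0, "wz": 0.025, "claw": 1},
  ],
  grip_force=20,
)

```text
clock: 0.25
tool_pos: [0.164, -0.5757, 0.2526]
eef_rot: [0.995, 0.102, -0.002, 0.001]
contact_force: [1.0, 0.5, 0.1]
opening: 1.003
```

Call:
drive_tool(
  commands=[
    {"dx": 0.028, "dy": -0.029, "dz": -0.004, "wx": 0, "wy": 0, "wz": 0.025, "claw": 1},
    {"dx": 0.028, "dy": -0.029, "dz": -0.004, "wx": 0, "wy": 0, "wz": 0.025, "claw": 1},
    {"dx": 0.028, "dy": -0.029, "dz": -0.004, "wx": 0, "wy": 0, "wz": 0.025, "claw": 1},
    {"dx": 0.028, "dy": -0.029, "dz": -0.004, "wx": 0, "wy": 0, "wz": 0.025, "claw": 1},
    {"dx": 0.028, "dy": -0.029, "dz": -0.004, "wx": 0, "wy": 0, "wz": 0.025, "claw": 1},
    {"dx": 0.028, "dy": -0.029, "dz": -0.004, "wx": 0, "wy": 0, "wz": 0.025, "claw": 1},
    {"dx": 0.028, "dy": -0.029, "dz": -0.004, "wx": 0, "wy": 0, "wz": 0.025, "claw": 1},
    {"dx": 0.028, "dy": -0.029, "dz": -0.004, "wx": 0, "wy": 0, "wz": 0.025, "claw": 1},
    {"dx": 0.028, "dy": -0.029, "dz": -0.004, "wx": 0, "wy": 0, "wz": 0.025, "claw": 1},
    {"dx": 0.028, "dy": -0.029, "dz": -0.004, "wx": 0, "wy": 0, "wz": 0.025, "claw": 1},
    {"dx": 0.02, "dy": -0.02, "dz": -0.004, "wx": 0, "wy": 0, "wz": 0.02, "claw": 1},
    {"dx": 0, "dy": 0, "dz": 0, "wx": 0, "wy": 0, "wz": 0, "claw": 1},
  ],
  grip_force=20,
)

```text
clock: 1.45
tool_pos: [0.4412, -0.2332, 0.2981]
eef_rot: [1.0, -0.024, 0.002, -0.001]
contact_force: [0.6, -0.3, 0.6]
opening: 1.0
```

Run:
```python
from h import *
d=wshot("w2");print(d["Ttool"].round(4))
```

```text
[[ 0.9988 -0.0484  0.0033  0.4412]
 [-0.0484 -0.9988  0.0016 -0.2332]
 [ 0.0032 -0.0017 -1.      0.2981]
 [ 0.      0.      0.      1.    ]]
```

View pics/w2.png

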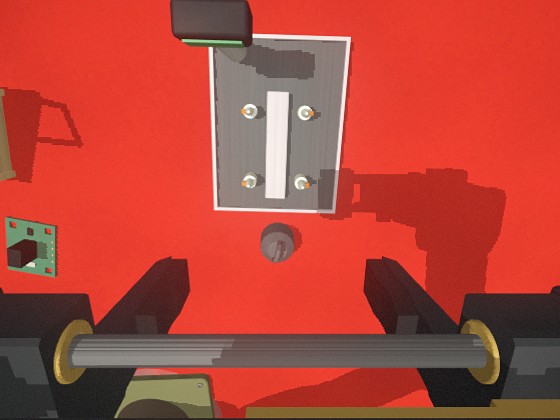

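The wrist view of the scale is clear: standoffs at about (250,111), (306,113), (250,181) and (302,183), plate corners at about (350,38), (336,212) and (216,209), and the iron weight at (278,242).

Run:
```python
from h import *
d=np.load("w2.npy",allow_pickle=True).item();T=d["Twc"];c=d["color"]
hsv=cv2.cvtColor(c,cv2.COLOR_RGB2HSV)
w=cv2.inRange(hsv,(0,0,150),(180,60,255));w|=cv2.inRange(hsv,(5,60,120),(30,255,255))
P=[]
for (u,v) in [(250,111),(306,113),(250,181),(302,183)]:
    k=np.zeros_like(w);k[v-14:v+15,u-13:u+14]=w[v-14:v+15,u-13:u+14]
    q=max(cv2.findContours(k,cv2.RETR_EXTERNAL,cv2.CHAIN_APPROX_NONE)[0],key=cv2.contourArea)
    (e,rad)=cv2.minEnclosingCircle(q);m=cv2.moments(q);p=(m['m10']/m['m00'],m['m01']/m['m00'])
    print(cv2.boundingRect(q),np.round(e,1),round(rad,1),np.round(p,1),onplane(d,p,.04,T).round(4));P.append(onplane(d,p,.04,T))
P=np.array(P);print("seat",P.mean(0).round(4),"yaws",np.arctan2(*(P[0]-P[2])[1::-1]),np.arctan2(*(P[1]-P[3])[1::-1]),"spans",[np.linalg.norm(P[a]-P[b]).round(4) for a,b in[(0,1),(2,3),(0,2),(1,3)]])
# plate right and bottom edges
red=cv2.inRange(hsv,(0,150,60),(8,255,255))|cv2.inRange(hsv,(172,150,60),(180,255,255))
def fit(pts,z=.014):
    X=np.array([onplane(d,p,z,T)[:2] for p in pts]);l=cv2.fitLine(X.astype(np.float32),cv2.DIST_HUBER,0,1e-4,1e-4).ravel();return l
print("right",fit([(np.where(red[v,320:]>0)[0][0]+320,v) for v in range(50,160)]))
print("left",fit([(np.where(red[v,:235]>0)[0][-1]+1,v) for v in range(60,200)]))
print("bottom",fit([(u,np.where(red[195:,u]>0)[0][0]+195) for u in range(222,315)]))
print("top",fit([(u,np.where(red[:60,u]>0)[0][-1]+1) for u in range(265,340)]))
cv2.imwrite("pics/c2.png",cv2.resize(c[90:205,225:330,::-1],None,fx=5,fy=5,interpolation=2))
```

```text
(240, 104, 17, 15) [248.3 110.9] 8.3 [248.9 110.8] [ 0.5147 -0.2056  0.04  ]
(297, 105, 17, 16) [305.1 112.3] 8.3 [304.6 112.4] [ 0.5099 -0.2693  0.04  ]
(241, 172, 16, 17) [248.1 179.9] 8.8 [249.  180.1] [ 0.4337 -0.1997  0.04  ]
(294, 174, 16, 16) [301.6 181.4] 8.7 [300.6 181.9] [ 0.4284 -0.2628  0.04  ]
seat [ 0.4717 -0.2344  0.04  ] yaws -0.0727021276287191 -0.0798294908432044 spans [np.float64(0.0639), np.float64(0.0633), np.float64(0.0812), np.float64(0.0817)]
right [ 0.9970901  -0.07623189  0.51473707 -0.3207278 ]
left [ 0.9970391  -0.07689619  0.49233955 -0.15453784]
bottom [ 0.07463526  0.9972109   0.38251898 -0.21953228]
top [ 0.07719336  0.99701613  0.5933791  -0.2755077 ]
```

View pics/c2.png

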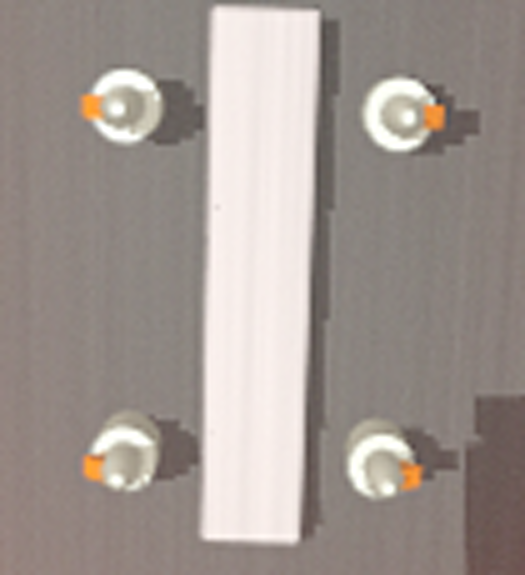

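Run:
```python
from h import *
d=np.load("w2.npy",allow_pickle=True).item();T=d["Twc"]
def pt(a): return ((a[0]+.5)/5-.5+225,(a[1]+.5)/5-.5+90)
for z,L in((.034,[(127,106),(399,114),(124,456),(380,463)]),(.056,[(117,107),(410,117),(119,480),(389,487)])):
    P=np.array([onplane(d,pt(a),z,T) for a in L]);print(z,P.mean(0).round(4),[np.linalg.norm(P[a]-P[b]).round(4) for a,b in[(0,1),(2,3),(0,2),(1,3)]])
x=np.array([.99709,-.0765]);y=np.array([.0765,.99709])
r,l,b,t=[np.array(v) for v in((.5147,-.3207),(.4923,-.1545),(.3825,-.2195),(.5934,-.2755))]
print("w",(l-r)@y,"len",(t-b)@x,"seat from plate",x*((t+b)@x/2-.02)+y*((l+r)@y/2))
```

```text
0.034 [ 0.4706 -0.2347  0.034 ] [np.float64(0.0633), np.float64(0.0637), np.float64(0.0833), np.float64(0.0833)]
0.056 [ 0.4703 -0.2351  0.056 ] [np.float64(0.0645), np.float64(0.0638), np.float64(0.0843), np.float64(0.0839)]
w 0.16400275799999997 len 0.21457028100000006 seat from plate [ 0.46887422 -0.2349515 ]
```

Call:
drive_tool(
  commands=[
    {"dx": -0.006, "dy": -0.02, "dz": 0, "wx": 0, "wy": 0, "wz": 0.01, "claw": 1},
    {"dx": -0.006, "dy": -0.04, "dz": 0, "wx": 0, "wy": 0, "wz": 0.01, "claw": 1},
    {"dx": -0.006, "dy": -0.04, "dz": 0, "wx": 0, "wy": 0, "wz": 0.01, "claw": 1},
    {"dx": -0.006, "dy": -0.04, "dz": 0, "wx": 0, "wy": 0, "wz": 0.01, "claw": 1},
    {"dx": -0.006, "dy": -0.04, "dz": 0, "wx": 0, "wy": 0, "wz": 0.01, "claw": 1},
    {"dx": -0.006, "dy": -0.04, "dz": 0, "wx": 0, "wy": 0, "wz": 0.01, "claw": 1},
    {"dx": -0.006, "dy": -0.04, "dz": 0, "wx": 0, "wy": 0, "wz": 0.01, "claw": 1},
    {"dx": -0.006, "dy": -0.04, "dz": 0, "wx": 0, "wy": 0, "wz": 0.01, "claw": 1},
    {"dx": -0.006, "dy": -0.04, "dz": 0, "wx": 0, "wy": 0, "wz": 0.01, "claw": 1},
    {"dx": -0.006, "dy": -0.04, "dz": 0, "wx": 0, "wy": 0, "wz": 0.01, "claw": 1},
    {"dx": -0.003, "dy": -0.024, "dz": 0, "wx": 0, "wy": 0, "wz": 0, "claw": 1},
    {"dx": 0, "dy": 0, "dz": 0, "wx": 0, "wy": 0, "wz": 0, "claw": 1},
  ],
  grip_force=20,
)

```text
clock: 2.7
tool_pos: [0.4178, 0.1733, 0.2975]
eef_rot: [0.997, -0.076, 0.0, -0.001]
contact_force: [-0.1, -0.7, 0.5]
opening: 1.003
```

Call:
drive_tool(
  commands=[
    {"dx": 0, "dy": 0, "dz": 0, "wx": 0, "wy": 0.075, "wz": 0, "claw": 1},
    {"dx": 0, "dy": 0, "dz": 0, "wx": 0, "wy": 0.075, "wz": 0, "claw": 1},
    {"dx": 0, "dy": 0, "dz": 0, "wx": 0, "wy": 0.075, "wz": 0, "claw": 1},
    {"dx": 0, "dy": 0, "dz": 0, "wx": 0, "wy": 0.075, "wz": 0, "claw": 1},
    {"dx": 0, "dy": 0, "dz": 0, "wx": 0, "wy": 0.075, "wz": 0, "claw": 1},
    {"dx": 0, "dy": 0, "dz": 0, "wx": 0, "wy": 0.075, "wz": 0, "claw": 1},
    {"dx": 0, "dy": 0, "dz": 0, "wx": 0, "wy": 0.074, "wz": 0, "claw": 1},
    {"dx": 0, "dy": 0, "dz": 0, "wx": 0, "wy": 0, "wz": 0, "claw": 1},
  ],
  grip_force=20,
)

```text
clock: 3.5
tool_pos: [0.4157, 0.1691, 0.2953]
eef_rot: [0.967, -0.075, 0.243, 0.023]
contact_force: [-0.1, -0.3, -0.3]
opening: 0.999
```

Run:
```python
from h import *
d=wshot("w3");print(d["Ttool"].round(4))
T=d["Twc"];O=np.array([.502,.162,.067]);print(proj(d,O,T))
```

```text
[[ 0.8706 -0.1557  0.4667  0.4157]
 [-0.1334 -0.9878 -0.0807  0.1691]
 [ 0.4736  0.008  -0.8807  0.2953]
 [ 0.      0.      0.      1.    ]]
[268.69661421 201.44161624]
```

View pics/w3.png

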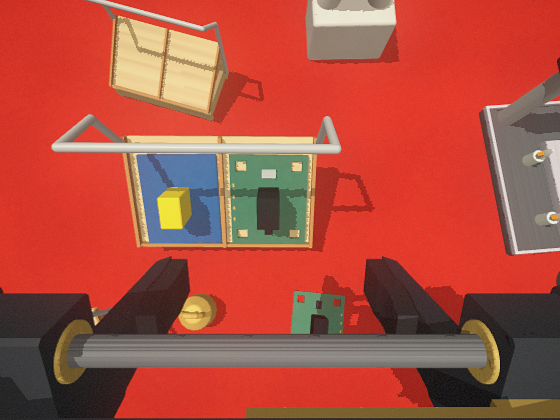

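The wrist view shows the board holes at (241,166), (296,166), (243,233) and (294,233), with the block at (268,210). The bar at row 148 does not cover any of them.

```bash
cat >> h.py <<'E'
def holes(d,guess,hw=9):
    hsv=cv2.cvtColor(d["color"],cv2.COLOR_RGB2HSV);w=cv2.inRange(hsv,(8,30,110),(32,200,255));out=[]
    for u,v in guess:
        k=np.zeros_like(w);k[v-hw:v+hw+1,u-hw:u+hw+1]=w[v-hw:v+hw+1,u-hw:u+hw+1]
        q=max(cv2.findContours(k,cv2.RETR_EXTERNAL,cv2.CHAIN_APPROX_NONE)[0],key=cv2.contourArea)
        m=cv2.moments(q);out.append((m['m10']/m['m00'],m['m01']/m['m00']));print(cv2.boundingRect(q),np.round(out[-1],1))
    return np.array(out)
def pnp(d,obj,pix):
    K=np.array([[d["fx"],0,d["cx"]],[0,d["fy"],d["cy"]],[0,0,1]])
    ok,rv,tv=cv2.solvePnP(np.array(obj,float),np.array(pix,float),K,None,flags=cv2.SOLVEPNP_ITERATIVE)
    e=cv2.projectPoints(np.array(obj,float),rv,tv,K,None)[0][:,0]-pix
    F=np.diag([1,-1,-1]);M=np.eye(4);M[:3,:3]=F@cv2.Rodrigues(rv)[0];M[:3,3]=F@tv.ravel()
    return d["Twc"]@M,np.abs(e).max()
E
python3 - <<'E'
from h import *
d=np.load("w3.npy",allow_pickle=True).item()
p=holes(d,[(241,166),(296,166),(243,233),(294,233)])
H=[(.042,.032,.005),(.042,-.032,.005),(-.042,.032,.005),(-.042,-.032,.005)]
M,e=pnp(d,H,p);print(M.round(4),e)
print("tilt",np.degrees(np.arccos(M[2,2])),"yaw",np.arctan2(-M[0,1],M[1,1]))
# block outline
hsv=cv2.cvtColor(d["color"],cv2.COLOR_RGB2HSV);k=cv2.inRange(hsv,(0,0,0),(180,255,50));m=np.zeros_like(k);m[180:245,245:290]=k[180:245,245:290]
q=max(cv2.findContours(m,0,1)[0],key=cv2.contourArea);print("blk",cv2.boundingRect(q))
for h in(.048,):
  for x,y in((.018,.012),(.018,-.012),(-.018,.012),(-.018,-.012)): print(proj(d,(M@[x,y,h,1])[:3],d["Twc"]).round(1))
E
```

```text
(236, 161, 10, 10) [240.5 165.5]
(291, 162, 11, 10) [296.4 166.5]
(238, 229, 10, 8) [242.5 232.5]
(289, 230, 11, 8) [293.9 233. ]
[[ 0.85    0.1669 -0.4996  0.5051]
 [-0.143   0.986   0.086   0.1619]
 [ 0.507  -0.0016  0.8619  0.0648]
 [ 0.      0.      0.      1.    ]] 0.1704989481180803
tilt 30.463774783115205 yaw -0.16766436134965748
blk (259, 190, 4, 2)
[256.1 197.6]
[278.9 197.9]
[256.3 229. ]
[278.4 229.2]
```

```bash
cat >> h.py <<'E'
def delta(Tt):
    from plant import r
    s=r.get_state();Rc=R.from_quat(s["eef_rot"]).as_matrix();p=np.array(s["tool_pos"])
    print("clock",s["clock"],"shift now-axes",(Rc.T@(Tt[:3,3]-p)).round(4),"rotvec",R.from_matrix(Rc.T@Tt[:3,:3]).as_rotvec().round(4),"shift target-axes",(Tt[:3,:3].T@(Tt[:3,3]-p)).round(4),"F",np.round(s["contact_force"],1),"open",round(s["opening"],3))
def pose(O,yaw,tilt,h):
    B=R.from_euler("ZY",[yaw,-tilt]).as_matrix()   # board axes
    T=np.eye(4);T[:3,:3]=B@np.diag([1,-1,-1]);T[:3,3]=np.array(O)+h*B[:,2];return T
E
python3 - <<'E'
from h import *
delta(pose([.505,.162,.065],-.16,np.radians(30),.024))
E
```

```text
clock 3.55 shift now-axes [-0.0316 -0.0077  0.2209] rotvec [0.0037 0.0318 0.0057] shift target-axes [-0.0387 -0.0066  0.2198] F [-0.1 -0.1  0.3] open 1.0
```

Call:
drive_tool(
  commands=[
    {"dx": 0, "dy": 0, "dz": 0, "wx": 0.004, "wy": 0.032, "wz": 0.006, "claw": 1},
    {"dx": -0.008, "dy": -0.001, "dz": 0.01, "wx": 0, "wy": 0, "wz": 0, "claw": 1},
    {"dx": -0.008, "dy": -0.002, "dz": 0.02, "wx": 0, "wy": 0, "wz": 0, "claw": 1},
    {"dx": -0.008, "dy": -0.001, "dz": 0.02, "wx": 0, "wy": 0, "wz": 0, "claw": 1},
    {"dx": -0.008, "dy": -0.002, "dz": 0.02, "wx": 0, "wy": 0, "wz": 0, "claw": 1},
    {"dx": -0.007, "dy": -0.001, "dz": 0.02, "wx": 0, "wy": 0, "wz": 0, "claw": 1},
    {"dx": 0, "dy": 0, "dz": 0.02, "wx": 0, "wy": 0, "wz": 0, "claw": 1},
    {"dx": 0, "dy": 0, "dz": 0.01, "wx": 0, "wy": 0, "wz": 0, "claw": 1},
    {"dx": 0, "dy": 0, "dz": 0, "wx": 0, "wy": 0, "wz": 0, "claw": 1},
    {"dx": 0, "dy": 0, "dz": 0, "wx": 0, "wy": 0, "wz": 0, "claw": 1},
  ],
  grip_force=20,
)

```text
clock: 4.55
tool_pos: [0.455, 0.199, 0.2294]
eef_rot: [0.97, -0.086, 0.225, 0.043]
contact_force: [0.2, 0.0, 0.2]
opening: 1.001
```

Run:
```python
from h import *
delta(pose([.505,.162,.065],-.16,np.radians(30),.024))
d=wshot("w4");M=np.eye(4);M[:3,:3]=R.from_euler("ZY",[-.16,-np.radians(30)]).as_matrix();M[:3,3]=[.505,.162,.065]
G=[proj(d,(M@[x,y,.005,1])[:3],d["Twc"]).round().astype(int).tolist() for x in(.042,-.042) for y in(.032,-.032)];print(G)
p=holes(d,G,14)
M,e=pnp(d,[(.042,.032,.005),(.042,-.032,.005),(-.042,.032,.005),(-.042,-.032,.005)],p);print(M.round(4),e,"tilt",np.degrees(np.arccos(M[2,2])),"yaw",np.arctan2(-M[0,1],M[1,1]))
delta(pose(M[:3,3],-.16,np.radians(30),.024))
```

```text
clock 4.55 shift now-axes [-0.0247  0.021   0.1492] rotvec [ 0.0519  0.0648 -0.0035] shift target-axes [-0.0343  0.0286  0.146 ] F [0.2 0.  0.2] open 1.001
[[262, 174], [331, 173], [264, 254], [326, 252]]
(248, 167, 29, 22) [262.5 173.7]
(317, 166, 29, 13) [331.8 172.3]
(258, 249, 12, 10) [263.5 253.5]
(320, 248, 12, 9) [325.9 251.7]
[[ 0.847   0.1551 -0.5085  0.505 ]
 [-0.1415  0.9878  0.0657  0.1622]
 [ 0.5125  0.0163  0.8585  0.068 ]
 [ 0.      0.      0.      1.    ]] 0.18606982163373686 tilt 30.847755021087814 yaw -0.15578647459950884
clock 4.6 shift now-axes [-0.0232  0.0211  0.1467] rotvec [ 0.0516  0.0645 -0.0029] shift target-axes [-0.0327  0.0285  0.1436] F [ 0.1  0.9 -0.4] open 1.005
```

View pics/w4.png

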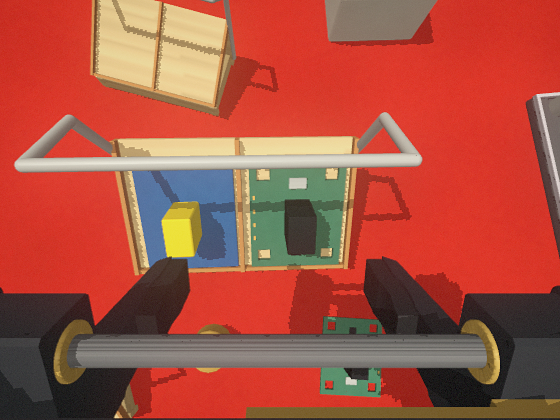

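The second measurement agrees on the board pose, about (.505,.162,.067). The arm is not tracking the tilt, so I'll check the joints.

Run:
```python
from plant import r
import numpy as np
s=r.get_state();print(np.round(s["q"],3),np.round(s["qd"],3),np.round(s["tool_pos"],4))
```

```text
[-1.152  0.612  0.646  2.299  0.257  0.044 -2.654] [-0.023 -0.003  0.012  0.006 -0.    -0.005 -0.   ] [0.4547 0.1992 0.2295]
```

```bash
python3 -c "
import plant,inspect;print([n for n in dir(plant.r) if n[0]!='_'])"; ls
```

```text
['Unreachable', 'finish_job', 'get_state']
h.py
pics
side.npy
top.npy
w1.npy
w2.npy
w3.npy
w4.npy
```

The tilt is blocked by the q6 and q7 limits. The jaws close along y, so the pads can sit rotated about y on the block faces. I'll use a 20° tool tilt: it is reachable and still clears the bar by about 30 mm.

```bash
cat >> h.py <<'E'
def gpose(back,tilt=20,O=(.505,.162,.0665),yaw=-.158,h=.026):
    T=pose(O,yaw,np.radians(30),h);G=pose(O,yaw,np.radians(tilt),0);G[:3,3]=T[:3,3]-back*G[:3,2];return G
E
python3 - <<'E'
from h import *
delta(gpose(.13))
E
```

```text
clock 4.6 shift now-axes [-0.0097  0.028   0.0171] rotvec [ 0.052  -0.1099 -0.0093] shift target-axes [-0.0081  0.0288  0.0166] F [ 0.1  0.9 -0.4] open 1.005
```

Call:
drive_tool(
  commands=[
    {"dx": 0, "dy": 0, "dz": 0, "wx": 0.017, "wy": -0.037, "wz": -0.003, "claw": 1},
    {"dx": 0, "dy": 0, "dz": 0, "wx": 0.017, "wy": -0.037, "wz": -0.003, "claw": 1},
    {"dx": 0, "dy": 0, "dz": 0, "wx": 0.018, "wy": -0.036, "wz": -0.003, "claw": 1},
    {"dx": -0.004, "dy": 0.014, "dz": 0.008, "wx": 0, "wy": 0, "wz": 0, "claw": 1},
    {"dx": -0.004, "dy": 0.014, "dz": 0.008, "wx": 0, "wy": 0, "wz": 0, "claw": 1},
    {"dx": 0, "dy": 0, "dz": 0, "wx": 0, "wy": 0, "wz": 0, "claw": 1},
    {"dx": 0, "dy": 0, "dz": 0, "wx": 0, "wy": 0, "wz": 0, "claw": 1},
  ],
  grip_force=20,
)

```text
clock: 5.3
tool_pos: [0.4491, 0.1735, 0.213]
eef_rot: [0.982, -0.077, 0.173, 0.014]
contact_force: [0.3, 1.7, 0.5]
opening: 0.999
```

Run:
```python
from h import *
delta(gpose(.13))
from plant import r
print(np.round(r.get_state()["q"],3))
```

```text
clock 5.3 shift now-axes [-0.001   0.0026  0.0016] rotvec [-0.0006 -0.0003  0.0013] shift target-axes [-0.001   0.0026  0.0016] F [0.3 1.7 0.5] open 0.999
[-0.886  0.559  0.409  2.312  0.344  0.043 -2.632]
```

Call:
drive_tool(
  commands=[
    {"dx": -0.001, "dy": 0.002, "dz": 0.012, "wx": 0, "wy": 0, "wz": 0, "claw": 1},
    {"dx": 0, "dy": 0, "dz": 0.015, "wx": 0, "wy": 0, "wz": 0, "claw": 1},
    {"dx": 0, "dy": 0, "dz": 0.015, "wx": 0, "wy": 0, "wz": 0, "claw": 1},
    {"dx": 0, "dy": 0, "dz": 0.015, "wx": 0, "wy": 0, "wz": 0, "claw": 1},
    {"dx": 0, "dy": 0, "dz": 0, "wx": 0, "wy": 0, "wz": 0, "claw": 1},
  ],
  grip_force=20,
)

```text
clock: 5.8
tool_pos: [0.4775, 0.1764, 0.1763]
eef_rot: [0.984, -0.079, 0.159, 0.022]
contact_force: [0.2, 0.3, -0.3]
opening: 1.002
```

Run:
```python
from h import *
delta(gpose(.0))
from plant import r
print(np.round(r.get_state()["q"],3))
```

```text
clock 5.8 shift now-axes [-0.012   0.0082  0.0882] rotvec [0.0194 0.0274 0.0014] shift target-axes [-0.0144  0.0099  0.0877] F [ 0.2  0.3 -0.3] open 1.002
[-0.802  0.653  0.344  2.242  0.376  0.043 -2.654]
```

Still limited by q6 and q7. I'll back off, go vertical, and take the half-turned tool orientation (same grasp), which moves q7 to mid-range.

Call:
drive_tool(
  commands=[
    {"dx": 0, "dy": 0, "dz": -0.03, "wx": 0, "wy": 0, "wz": 0, "claw": 1},
    {"dx": 0, "dy": 0, "dz": -0.04, "wx": 0, "wy": 0, "wz": 0, "claw": 1},
    {"dx": 0, "dy": 0, "dz": -0.03, "wx": 0, "wy": 0, "wz": 0, "claw": 1},
    {"dx": 0, "dy": 0, "dz": 0, "wx": 0, "wy": -0.1, "wz": 0, "claw": 1},
    {"dx": 0, "dy": 0, "dz": 0, "wx": 0, "wy": -0.1, "wz": 0, "claw": 1},
    {"dx": 0, "dy": 0, "dz": 0, "wx": 0, "wy": -0.11, "wz": 0, "claw": 1},
    {"dx": 0, "dy": 0, "dz": 0, "wx": 0, "wy": 0, "wz": -0.07, "claw": 1},
    {"dx": 0, "dy": 0, "dz": 0, "wx": 0, "wy": 0, "wz": -0.145, "claw": 1},
    {"dx": 0, "dy": 0, "dz": 0, "wx": 0, "wy": 0, "wz": -0.145, "claw": 1},
    {"dx": 0, "dy": 0, "dz": 0, "wx": 0, "wy": 0, "wz": -0.145, "claw": 1},
    {"dx": 0, "dy": 0, "dz": 0, "wx": 0, "wy": 0, "wz": -0.145, "claw": 1},
    {"dx": 0, "dy": 0, "dz": 0, "wx": 0, "wy": 0, "wz": -0.145, "claw": 1},
  ],
  grip_force=20,
)

```text
clock: 7.0
tool_pos: [0.445, 0.1825, 0.2724]
eef_rot: [0.95, 0.313, 0.001, 0.011]
contact_force: [0.4, -1.1, -0.5]
opening: 1.001
```

Call:
drive_tool(
  commands=[
    {"dx": 0, "dy": 0, "dz": 0, "wx": 0, "wy": 0, "wz": -0.145, "claw": 1},
    {"dx": 0, "dy": 0, "dz": 0, "wx": 0, "wy": 0, "wz": -0.145, "claw": 1},
    {"dx": 0, "dy": 0, "dz": 0, "wx": 0, "wy": 0, "wz": -0.145, "claw": 1},
    {"dx": 0, "dy": 0, "dz": 0, "wx": 0, "wy": 0, "wz": -0.145, "claw": 1},
    {"dx": 0, "dy": 0, "dz": 0, "wx": 0, "wy": 0, "wz": -0.145, "claw": 1},
    {"dx": 0, "dy": 0, "dz": 0, "wx": 0, "wy": 0, "wz": -0.145, "claw": 1},
    {"dx": 0, "dy": 0, "dz": 0, "wx": 0, "wy": 0, "wz": -0.145, "claw": 1},
    {"dx": 0, "dy": 0, "dz": 0, "wx": 0, "wy": 0, "wz": -0.145, "claw": 1},
    {"dx": 0, "dy": 0, "dz": 0, "wx": 0, "wy": 0, "wz": -0.145, "claw": 1},
    {"dx": 0, "dy": 0, "dz": 0, "wx": 0, "wy": 0, "wz": -0.145, "claw": 1},
    {"dx": 0, "dy": 0, "dz": 0, "wx": 0, "wy": 0, "wz": -0.145, "claw": 1},
    {"dx": 0, "dy": 0, "dz": 0, "wx": 0, "wy": 0, "wz": -0.145, "claw": 1},
  ],
  grip_force=20,
)

```text
clock: 8.2
tool_pos: [0.4451, 0.1824, 0.2723]
eef_rot: [0.373, 0.928, -0.008, 0.008]
contact_force: [0.4, 0.2, -0.5]
opening: 1.003
```

```bash
sed -i 's/^def gpose.*/HT=np.diag([-1.,-1,1,1])\n&/' h.py
python3 - <<'E'
from h import *
delta(gpose(.12,12)@HT)
from plant import r
s=r.get_state();print(np.round(s["q"],3),s["tool_pos"])
E
```

```text
clock 8.2 shift now-axes [-0.0248  0.0057  0.0664] rotvec [-0.0785 -0.186  -0.6019] shift target-axes [-0.0102 -0.0107  0.0696] F [ 0.4  0.2 -0.5] open 1.003
[ 0.007  0.564 -0.797  1.941  0.552  0.872 -0.279] [0.4450861  0.18238601 0.27232243]
```

Call:
drive_tool(
  commands=[
    {"dx": 0, "dy": 0, "dz": 0, "wx": 0, "wy": 0, "wz": -0.145, "claw": 1},
    {"dx": 0, "dy": 0, "dz": 0, "wx": 0, "wy": 0, "wz": -0.145, "claw": 1},
    {"dx": 0, "dy": 0, "dz": 0, "wx": 0, "wy": 0, "wz": -0.145, "claw": 1},
    {"dx": 0, "dy": 0, "dz": 0, "wx": 0, "wy": 0, "wz": -0.145, "claw": 1},
    {"dx": 0, "dy": 0, "dz": 0, "wx": 0, "wy": 0, "wz": -0.025, "claw": 1},
    {"dx": 0, "dy": 0, "dz": 0, "wx": 0, "wy": -0.07, "wz": 0, "claw": 1},
    {"dx": 0, "dy": 0, "dz": 0, "wx": 0, "wy": -0.07, "wz": 0, "claw": 1},
    {"dx": 0, "dy": 0, "dz": 0, "wx": 0, "wy": -0.07, "wz": 0, "claw": 1},
    {"dx": 0, "dy": 0, "dz": 0, "wx": 0, "wy": 0, "wz": 0, "claw": 1},
  ],
  grip_force=20,
)

```text
clock: 9.1
tool_pos: [0.4435, 0.183, 0.2727]
eef_rot: [0.08, 0.991, -0.019, 0.11]
contact_force: [0.0, -0.5, -0.0]
opening: 1.001
```

Run:
```python
from h import *
delta(gpose(.0,12)@HT);delta(gpose(.0,20)@HT)
from plant import r
s=r.get_state();print(np.round(s["q"],3),s["tool_pos"])
```

```text
clock 9.1 shift now-axes [-0.0092 -0.0072  0.1906] rotvec [-0.0204  0.0132 -0.0006] shift target-axes [-0.0117 -0.011   0.1903] F [ 0.  -0.5 -0. ] open 1.001
clock 9.1 shift now-axes [-0.0092 -0.0072  0.1906] rotvec [-0.0204 -0.1265  0.0008] shift target-axes [ 0.0149 -0.011   0.1901] F [ 0.  -0.5 -0. ] open 1.001
[-0.029  0.518 -0.857  2.094  0.883  0.782 -0.059] [0.4435144  0.18298065 0.27271452]
```

Good joint margin now, so I'll go for the full 30° tilt.

Call:
drive_tool(
  commands=[
    {"dx": 0, "dy": 0, "dz": 0, "wx": -0.005, "wy": -0.075, "wz": 0, "claw": 1},
    {"dx": 0, "dy": 0, "dz": 0, "wx": -0.005, "wy": -0.075, "wz": 0, "claw": 1},
    {"dx": 0, "dy": 0, "dz": 0, "wx": -0.005, "wy": -0.075, "wz": 0, "claw": 1},
    {"dx": 0, "dy": 0, "dz": 0, "wx": -0.005, "wy": -0.075, "wz": 0, "claw": 1},
    {"dx": 0, "dy": 0, "dz": 0, "wx": 0, "wy": 0, "wz": 0, "claw": 1},
  ],
  grip_force=20,
)

```text
clock: 9.6
tool_pos: [0.4442, 0.183, 0.2719]
eef_rot: [0.075, 0.963, -0.021, 0.257]
contact_force: [-0.3, -0.0, 0.4]
opening: 0.998
```

Run:
```python
from h import *
delta(gpose(.0,30)@HT)
from plant import r
s=r.get_state();print(np.round(s["q"],3),s["tool_pos"])
```

```text
clock 9.6 shift now-axes [ 0.0474 -0.0109  0.1837] rotvec [-0.0005 -0.0027  0.0032] shift target-axes [ 0.0479 -0.0111  0.1836] F [-0.3 -0.   0.4] open 0.998
[-0.281  0.463 -0.684  2.326  1.434  0.734 -0.722] [0.44423374 0.18296444 0.27194678]
```

Perfect tracking. Next I align laterally and move down to 70 mm above the grasp.

Call:
drive_tool(
  commands=[
    {"dx": 0.012, "dy": -0.003, "dz": 0, "wx": 0, "wy": 0, "wz": 0, "claw": 1},
    {"dx": 0.012, "dy": -0.003, "dz": 0, "wx": 0, "wy": 0, "wz": 0, "claw": 1},
    {"dx": 0.012, "dy": -0.003, "dz": 0, "wx": 0, "wy": 0, "wz": 0, "claw": 1},
    {"dx": 0.012, "dy": -0.002, "dz": 0.01, "wx": 0, "wy": 0, "wz": 0, "claw": 1},
    {"dx": 0, "dy": 0, "dz": 0.02, "wx": 0, "wy": 0, "wz": 0, "claw": 1},
    {"dx": 0, "dy": 0, "dz": 0.02, "wx": 0, "wy": 0, "wz": 0, "claw": 1},
    {"dx": 0, "dy": 0, "dz": 0.02, "wx": 0, "wy": 0, "wz": 0, "claw": 1},
    {"dx": 0, "dy": 0, "dz": 0.02, "wx": 0, "wy": 0, "wz": 0, "claw": 1},
    {"dx": 0, "dy": 0, "dz": 0.02, "wx": 0, "wy": 0, "wz": 0, "claw": 1},
    {"dx": 0, "dy": 0, "dz": 0, "wx": 0, "wy": 0, "wz": 0, "claw": 1},
  ],
  grip_force=20,
)

```text
clock: 10.6
tool_pos: [0.4581, 0.1683, 0.1512]
eef_rot: [0.078, 0.963, -0.022, 0.256]
contact_force: [0.4, -0.2, 0.5]
opening: 0.997
```

Run:
```python
from h import *
delta(gpose(.0,30)@HT)
from plant import r
s=r.get_state();print(np.round(s["q"],3))
wshot("w5")
```

```text
clock 10.6 shift now-axes [0.0011 0.0015 0.071 ] rotvec [-0.0052 -0.0039 -0.003 ] shift target-axes [0.0014 0.0011 0.071 ] F [ 0.4 -0.2  0.5] open 0.997
[-0.29   0.785 -0.675  2.441  1.898  0.918 -1.204]
```

View pics/w5.png

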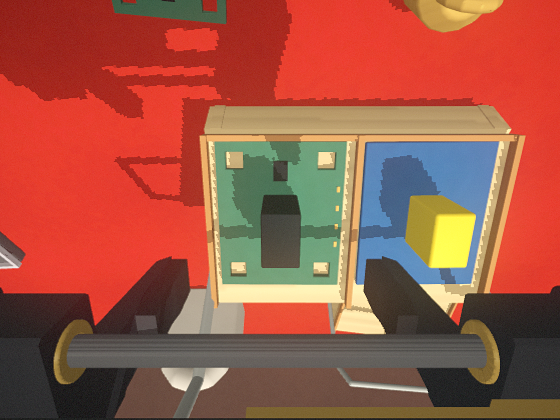

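The view shows the board square to the tool, with holes at (234,160), (325,160), (238,268) and (320,268) and the block at (281,232). I'll refine from this closer view.

Run:
```python
from h import *
d=np.load("w5.npy",allow_pickle=True).item()
p=holes(d,[(234,160),(325,160),(238,268),(320,268)],11)
M,e=pnp(d,[(-.042,-.032,.005),(-.042,.032,.005),(.042,-.032,.005),(.042,.032,.005)],p)
print(M.round(4),e,"tilt",np.degrees(np.arccos(M[2,2])),"yaw",np.arctan2(-M[0,1],M[1,1]))
L=np.linalg.inv(M)@d["Ttool"];print("TCP in board",L[:3,3].round(4),R.from_matrix(L[:3,:3]@np.diag([-1,1,-1])).as_rotvec().round(4))
```

```text
(226, 152, 17, 16) [234.  159.5]
(318, 152, 17, 17) [326. 160.]
(231, 262, 16, 12) [238.1 267.5]
(313, 262, 16, 12) [320.5 267.4]
[[ 0.8565  0.1687 -0.4879  0.505 ]
 [-0.1428  0.9856  0.0902  0.1619]
 [ 0.4961 -0.0076  0.8683  0.0653]
 [ 0.      0.      0.      1.    ]] 0.14520792999081777 tilt 29.74375916220629 yaw -0.16948595776759
TCP in board [ 0.0015 -0.0023  0.098 ] [ 0.0071 -0.0007  0.0032]
```

Call:
drive_tool(
  commands=[
    {"dx": 0.001, "dy": 0.002, "dz": 0.01, "wx": 0, "wy": 0, "wz": 0, "claw": 0.65},
    {"dx": 0, "dy": 0, "dz": 0.012, "wx": 0, "wy": 0, "wz": 0, "claw": 0.65},
    {"dx": 0, "dy": 0, "dz": 0.012, "wx": 0, "wy": 0, "wz": 0, "claw": 0.65},
    {"dx": 0, "dy": 0, "dz": 0.012, "wx": 0, "wy": 0, "wz": 0, "claw": 0.65},
    {"dx": 0, "dy": 0, "dz": 0.012, "wx": 0, "wy": 0, "wz": 0, "claw": 0.65},
    {"dx": 0, "dy": 0, "dz": 0.008, "wx": 0, "wy": 0, "wz": 0, "claw": 0.65},
    {"dx": 0, "dy": 0, "dz": 0.006, "wx": 0, "wy": 0, "wz": 0, "claw": 0.65},
    {"dx": 0, "dy": 0, "dz": 0, "wx": 0, "wy": 0, "wz": 0, "claw": 0.65},
  ],
  grip_force=45,
)

```text
clock: 11.45
tool_pos: [0.4917, 0.1662, 0.0896]
eef_rot: [0.076, 0.963, -0.02, 0.257]
contact_force: [0.3, -0.1, -0.3]
opening: 0.651
```

Run:
```python
from h import *
delta(gpose(.0,30,O=(.505,.162,.0653))@HT)
```

```text
clock 11.45 shift now-axes [ 0.0002 -0.0021  0.002 ] rotvec [-0.0001 -0.0022  0.0003] shift target-axes [ 0.0002 -0.0021  0.002 ] F [ 0.3 -0.1 -0.3] open 0.651
```

Close, then lift along the tool axis.

Call:
drive_tool(
  commands=[
    {"dx": 0, "dy": 0, "dz": 0.001, "wx": 0, "wy": 0, "wz": 0, "claw": 0},
    {"dx": 0, "dy": 0, "dz": 0, "wx": 0, "wy": 0, "wz": 0, "claw": 0},
    {"dx": 0, "dy": 0, "dz": 0, "wx": 0, "wy": 0, "wz": 0, "claw": 0},
    {"dx": 0, "dy": 0, "dz": 0, "wx": 0, "wy": 0, "wz": 0, "claw": 0},
    {"dx": 0, "dy": 0, "dz": 0, "wx": 0, "wy": 0, "wz": 0, "claw": 0},
    {"dx": 0, "dy": 0, "dz": 0, "wx": 0, "wy": 0, "wz": 0, "claw": 0},
  ],
  grip_force=45,
)

```text
clock: 12.05
tool_pos: [0.492, 0.1664, 0.0898]
eef_rot: [0.076, 0.963, -0.02, 0.257]
contact_force: [-0.8, -0.9, 2.4]
opening: 0.269
```

Call:
drive_tool(
  commands=[
    {"dx": 0, "dy": 0, "dz": -0.005, "wx": 0, "wy": 0, "wz": 0, "claw": 0},
    {"dx": 0, "dy": 0, "dz": -0.01, "wx": 0, "wy": 0, "wz": 0, "claw": 0},
    {"dx": 0, "dy": 0, "dz": -0.015, "wx": 0, "wy": 0, "wz": 0, "claw": 0},
    {"dx": 0, "dy": 0, "dz": -0.015, "wx": 0, "wy": 0, "wz": 0, "claw": 0},
    {"dx": 0, "dy": 0, "dz": -0.015, "wx": 0, "wy": 0, "wz": 0, "claw": 0},
    {"dx": 0, "dy": 0, "dz": -0.015, "wx": 0, "wy": 0, "wz": 0, "claw": 0},
    {"dx": 0, "dy": 0, "dz": -0.015, "wx": 0, "wy": 0, "wz": 0, "claw": 0},
    {"dx": 0, "dy": 0, "dz": -0.015, "wx": 0, "wy": 0, "wz": 0, "claw": 0},
    {"dx": 0, "dy": 0, "dz": -0.01, "wx": 0, "wy": 0, "wz": 0, "claw": 0},
    {"dx": 0, "dy": 0, "dz": 0, "wx": 0, "wy": 0, "wz": 0, "claw": 0},
  ],
  grip_force=45,
)

```text
clock: 13.05
tool_pos: [0.435, 0.176, 0.1905]
eef_rot: [0.075, 0.963, -0.019, 0.258]
contact_force: [0.1, 1.1, -0.3]
opening: 0.266
```

Run:
```python
from h import *
from plant import r
s=r.get_state();print(np.round(s["q"],3),s["tool_pos"].round(4),s["opening"],s["contact_force"].round(1))
d=wshot("w6")
```

```text
[-0.328  0.672 -0.691  2.46   1.786  0.865 -1.156] [0.435  0.176  0.1905] 0.2663517927990672 [ 0.1  1.1 -0.3]
```

View pics/w6.png

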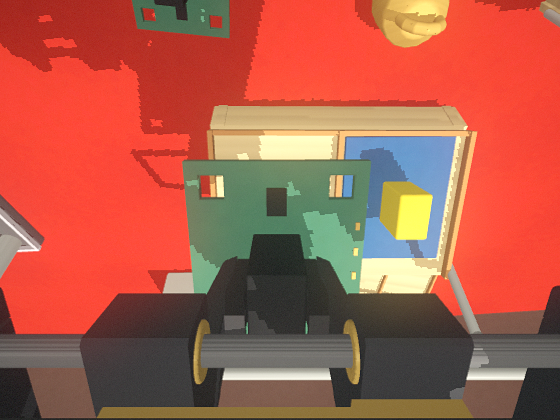

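The board is held clear of the rack: its front edge is at row 161 and its holes at about (211,186) and (341,186). I'll measure its pose in the hand from these.

Run:
```python
from h import *
from scipy.optimize import least_squares
d=np.load("w6.npy",allow_pickle=True).item();C=np.array(d["T_tool_cam"])
hsv=cv2.cvtColor(d["color"],cv2.COLOR_RGB2HSV);g=cv2.inRange(hsv,(55,35,20),(95,255,255))
def run(a):  # longest nongreen run
    b=np.where(a==0)[0];s=np.split(b,np.where(np.diff(b)>1)[0]+1);k=max(s,key=len);return k[0],k[-1]+1
H=[]
for u,v in((211,186),(341,186)):
    rows=[run(g[170:202,x]) for x in range(u-7,u+8)];cols=[run(g[y,u-20:u+21]) for y in range(v-5,v+6)]
    r=np.median(rows,0)+170;c=np.median(cols,0)+u-20;print("hole",c,r);H.append(((c[0]+c[1]-1)/2,(r[0]+r[1]-1)/2))
edge=[np.where(g[140:185,x]>0)[0][0]+140 for x in range(230,330,4)];print("edge",np.median(edge))
L=[np.where(g[y,150:230]>0)[0][0]+150 for y in(165,200,240)];Rr=[np.where(g[y,330:400]>0)[0][-1]+330 for y in(165,200,240)];print(L,Rr)
obj=np.array([(-.042,-.032,.005),(-.042,.032,.005)])
def pr(p,o):
    B=R.from_euler("z",p[2]).as_matrix()@np.diag([-1,1,-1]);return np.array([proj(d,B@x+[p[0],p[1],p[3]],C) for x in o])
print("pred nominal",pr([0,0,0,.025],obj).round(1),"edge",pr([0,0,0,.025],[(-.055,0,.005),(-.055,-.045,.005),(-.055,.045,.005)]).round(1))
f=least_squares(lambda p:(pr(p,obj)-H).ravel(),[0,0,0,.025]);print("fit ox oy yaw oz",f.x.round(4),f.cost, "edge",pr(f.x,[(-.055,0,.005),(-.055,-.045,.005),(-.055,.045,.005)]).round(1))
```

```text
hole [199. 224.] [175. 200.]
hole [329. 353.] [175. 197.]
edge 169.0
[np.int64(210), np.int64(209), np.int64(206)] [np.int64(370), np.int64(367), np.int64(363)]
pred nominal [[212.5 188.7]
 [343.8 188.7]] edge [[278.2 162.1]
 [183.4 162.1]
 [373.  162.1]]
fit ox oy yaw oz [ 0.0006 -0.0007 -0.012   0.0276] 1.2924697071141057e-26 edge [[275.4 160. ]
 [182.  161.1]
 [368.9 158.9]]
```

Call:
drive_tool(
  commands=[
    {"dx": 0, "dy": 0, "dz": -0.015, "wx": 0, "wy": 0, "wz": 0, "claw": 0},
    {"dx": 0, "dy": 0, "dz": -0.015, "wx": 0, "wy": 0, "wz": 0, "claw": 0},
    {"dx": 0, "dy": -0.015, "dz": 0, "wx": 0, "wy": 0, "wz": 0, "claw": 0},
    {"dx": 0, "dy": -0.025, "dz": 0, "wx": 0, "wy": 0, "wz": 0, "claw": 0},
    {"dx": 0, "dy": -0.025, "dz": 0, "wx": 0, "wy": 0, "wz": 0, "claw": 0},
    {"dx": 0, "dy": -0.025, "dz": 0, "wx": 0, "wy": 0, "wz": 0, "claw": 0},
    {"dx": 0, "dy": -0.025, "dz": 0, "wx": 0, "wy": 0, "wz": 0, "claw": 0},
    {"dx": 0, "dy": -0.025, "dz": 0, "wx": 0, "wy": 0, "wz": 0, "claw": 0},
    {"dx": 0, "dy": -0.025, "dz": 0, "wx": 0, "wy": 0, "wz": 0, "claw": 0},
    {"dx": 0, "dy": -0.02, "dz": 0, "wx": 0, "wy": 0, "wz": 0, "claw": 0},
    {"dx": 0, "dy": 0, "dz": 0, "wx": 0, "wy": 0, "wz": 0, "claw": 0},
  ],
  grip_force=45,
)

```text
clock: 14.2
tool_pos: [0.4232, 0.0347, 0.223]
eef_rot: [0.077, 0.967, -0.036, 0.24]
contact_force: [-0.0, -0.1, -0.9]
opening: 0.267
```

Call:
drive_tool(
  commands=[
    {"dx": 0, "dy": 0, "dz": 0, "wx": 0, "wy": 0.04, "wz": 0, "claw": 0},
    {"dx": 0, "dy": 0, "dz": 0, "wx": 0, "wy": 0.08, "wz": 0, "claw": 0},
    {"dx": 0, "dy": 0, "dz": 0, "wx": 0, "wy": 0.08, "wz": 0, "claw": 0},
    {"dx": 0, "dy": 0, "dz": 0, "wx": 0, "wy": 0.08, "wz": 0, "claw": 0},
    {"dx": 0, "dy": 0, "dz": 0, "wx": 0, "wy": 0.08, "wz": 0, "claw": 0},
    {"dx": 0, "dy": 0, "dz": 0, "wx": 0, "wy": 0.08, "wz": 0, "claw": 0},
    {"dx": 0, "dy": 0, "dz": 0, "wx": 0, "wy": 0.08, "wz": 0, "claw": 0},
    {"dx": 0, "dy": 0, "dz": 0, "wx": 0, "wy": 0, "wz": 0, "claw": 0},
  ],
  grip_force=45,
)

```text
clock: 15.0
tool_pos: [0.4246, 0.0386, 0.2229]
eef_rot: [0.083, 0.996, -0.013, -0.017]
contact_force: [-0.4, 0.9, -0.7]
opening: 0.268
```

Run:
```python
from h import *
from plant import r
s=r.get_state();print(np.round(s["q"],3),s["tool_pos"].round(4))
Y=-.0765
delta(pose([.60,-.245,.30],Y,0,0)@HT)
```

```text
[ 0.563  0.894 -1.436  2.107  0.977  1.179  0.046] [0.4246 0.0386 0.2229]
clock 15.0 shift now-axes [-0.2173 -0.2531 -0.0765] rotvec [-0.0278 -0.0323 -0.0888] shift target-axes [-0.1965 -0.2694 -0.0771] F [-0.4  0.9 -0.7] open 0.268
```

Call:
drive_tool(
  commands=[
    {"dx": 0, "dy": 0, "dz": -0.006, "wx": -0.014, "wy": -0.016, "wz": -0.045, "claw": 0},
    {"dx": 0, "dy": 0, "dz": -0.006, "wx": -0.014, "wy": -0.016, "wz": -0.044, "claw": 0},
    {"dx": -0.016, "dy": -0.022, "dz": -0.006, "wx": 0, "wy": 0, "wz": 0, "claw": 0},
    {"dx": -0.02, "dy": -0.028, "dz": -0.008, "wx": 0, "wy": 0, "wz": 0, "claw": 0},
    {"dx": -0.02, "dy": -0.028, "dz": -0.008, "wx": 0, "wy": 0, "wz": 0, "claw": 0},
    {"dx": -0.02, "dy": -0.028, "dz": -0.008, "wx": 0, "wy": 0, "wz": 0, "claw": 0},
    {"dx": -0.02, "dy": -0.028, "dz": -0.008, "wx": 0, "wy": 0, "wz": 0, "claw": 0},
    {"dx": -0.02, "dy": -0.028, "dz": -0.008, "wx": 0, "wy": 0, "wz": 0, "claw": 0},
    {"dx": -0.02, "dy": -0.028, "dz": -0.008, "wx": 0, "wy": 0, "wz": 0, "claw": 0},
    {"dx": -0.02, "dy": -0.028, "dz": -0.008, "wx": 0, "wy": 0, "wz": 0, "claw": 0},
    {"dx": -0.02, "dy": -0.028, "dz": 0, "wx": 0, "wy": 0, "wz": 0, "claw": 0},
    {"dx": -0.02, "dy": -0.024, "dz": 0, "wx": 0, "wy": 0, "wz": 0, "claw": 0},
  ],
  grip_force=45,
)

```text
clock: 16.2
tool_pos: [0.5998, -0.2461, 0.2977]
eef_rot: [0.036, 0.999, -0.002, 0.001]
contact_force: [-0.9, 0.7, -0.4]
opening: 0.269
```

Run:
```python
from h import *
from plant import r
s=r.get_state();print(np.round(s["q"],3),s["tool_pos"].round(4))
delta(pose([.60,-.245,.30],-.0765,0,0)@HT)
```

```text
[ 0.889  0.996 -1.398  1.404  0.98   1.519  1.051] [ 0.5998 -0.2461  0.2977]
clock 16.2 shift now-axes [-0.0001  0.0011 -0.0023] rotvec [-0.004   0.0014  0.0036] shift target-axes [-0.0001  0.0011 -0.0023] F [-0.9  0.7 -0.4] open 0.269
```

Call:
drive_tool(
  commands=[
    {"dx": 0, "dy": 0.001, "dz": 0, "wx": -0.004, "wy": 0.001, "wz": 0.004, "claw": 0},
    {"dx": 0, "dy": 0, "dz": 0, "wx": 0, "wy": 0, "wz": 0, "claw": 0},
    {"dx": 0, "dy": 0, "dz": 0, "wx": 0, "wy": 0, "wz": 0, "claw": 0},
  ],
  grip_force=45,
)

```text
clock: 16.5
tool_pos: [0.599, -0.2422, 0.2981]
eef_rot: [0.037, 0.999, 0.001, 0.0]
contact_force: [0.4, -0.4, -0.8]
opening: 0.268
```

Run:
```python
from h import *
d=wshot("w7");print(d["Ttool"].round(4))
c=np.array([.4703,-.235,.034]);Y=-.0765;B=R.from_euler("z",Y).as_matrix()
for x in(-.042,.042):
  for y in(-.032,.032): print(x,y,proj(d,c+B@[x,y,0],d["Twc"]).round(1),proj(d,c+B@[x,y,.022],d["Twc"]).round(1))
cv2.imwrite("pics/c7.png",np.vstack([cv2.resize(d["color"][20:150,180:370,::-1],(798,546),interpolation=2)]))
```

```text
[[-9.973e-01  7.300e-02  2.000e-04  5.990e-01]
 [ 7.300e-02  9.973e-01  2.200e-03 -2.422e-01]
 [-0.000e+00  2.200e-03 -1.000e+00  2.981e-01]
 [ 0.000e+00  0.000e+00  0.000e+00  1.000e+00]]
-0.042 -0.032 [244.6  13.2] [242.7   7.7]
-0.042 0.032 [304.7  13.5] [306.5   8.1]
0.042 -0.032 [246.6  96.6] [244.9  96.4]
0.042 0.032 [302.4  96.9] [304.   96.7]
```

View pics/w7.png

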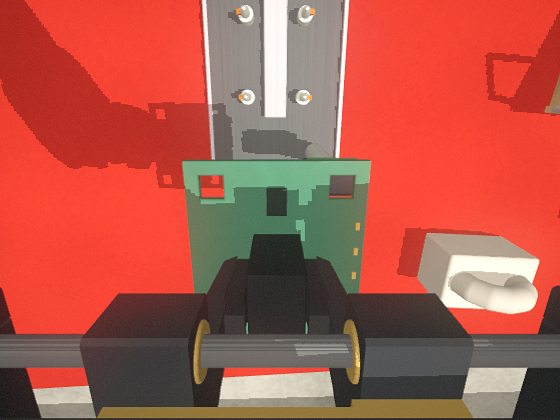

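The view shows the standoffs at (246,14), (306,14), (247,97) and (304,97), and the held board's holes at (211,187) and (342,187), so both are in one picture. I'll take one precise crop for the fit.

Run:
```python
from h import *
d=np.load("w7.npy",allow_pickle=True).item();c=d["color"]
hsv=cv2.cvtColor(c,cv2.COLOR_RGB2HSV)
cv2.imwrite("pics/c8.png",np.hstack([cv2.resize(c[0:112,228:324,::-1],None,fx=5,fy=5,interpolation=cv2.INTER_LANCZOS4),np.vstack([cv2.resize(c[155:207,x:x+60,::-1],None,fx=5,fy=5,interpolation=cv2.INTER_LANCZOS4) for x in(180,314)]+[np.zeros((40,300,3),np.uint8)])]))
```

```text
(no output)
```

View pics/c8.png

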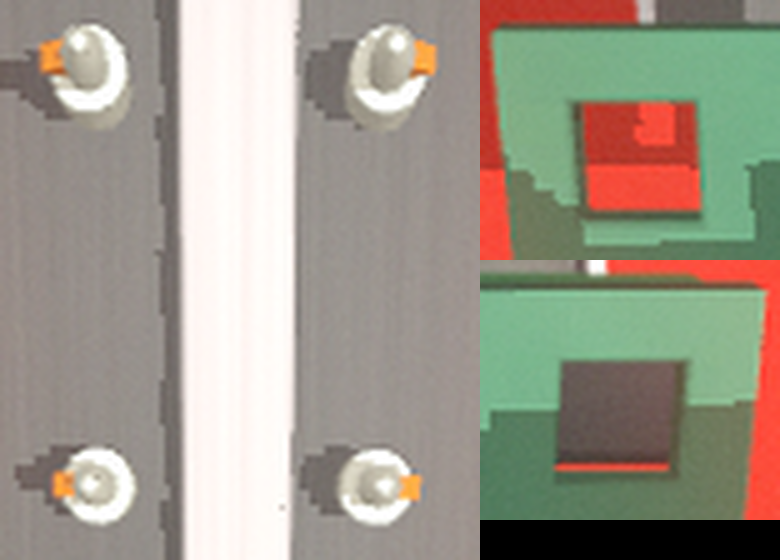

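The crop gives sharp centres for the standoff shoulders and tips and for the hole rims. Now I compute the board→seat shift in the tool frame.

Run:
```python
from h import *
from scipy.optimize import least_squares
d=np.load("w7.npy",allow_pickle=True).item();C=np.array(d["T_tool_cam"]);zT=d["Ttool"][2,3]
def px(a,o,oc=(0,0)): return ((a[0]-oc[0]+.5)/5-.5+o[0],(a[1]-oc[1]+.5)/5-.5+o[1])
res=[]
for z,L in((.034,[(92,70),(386,69),(97,486),(376,486)]),(.056,[(82,43),(396,43),(95,484),(382,485)])):
    P=np.array([onplane(d,px(a,(228,0)),zT-z,C) for a in L])
    print("seat in tool",z,P.mean(0).round(4),"spans",[np.linalg.norm(P[a]-P[b]).round(4) for a,b in[(0,1),(2,3),(0,2),(1,3)]],"ang",[np.arctan2(*(P[a]-P[b])[1::-1]).round(4) for a,b in[(0,2),(1,3)]], np.arctan2(-(P[1]-P[0])[0],(P[1]-P[0])[1]).round(4))
H=np.array([px((639,159),(180,155),(480,0)),px((621.5,420),(314,155),(480,260)),px((492,30),(180,155),(480,0)),px((765,290),(314,155),(480,260))])
obj=np.array([(-.042,-.032,.005),(-.042,.032,.005),(-.055,-.045,.005),(-.055,.045,.005)])
def pr(p):
    B=R.from_euler("z",p[2]).as_matrix()@np.diag([-1,1,-1]);return np.array([proj(d,B@x+[p[0],p[1],p[3]],C) for x in obj])
f=least_squares(lambda p:(pr(p)-H).ravel(),[0,0,0,.025]);print("board ox oy yaw oz",f.x.round(4),f.fun.round(1))
f=least_squares(lambda p:(pr([p[0],p[1],p[2],.0255])-H).ravel(),[0,0,0]);print("fixed z",f.x.round(4),f.fun.round(1))
```

```text
seat in tool 0.034 [ 0.1288 -0.0022  0.2641] spans [np.float64(0.0627), np.float64(0.064), np.float64(0.0839), np.float64(0.084)] ang [np.float64(0.0154), np.float64(-0.0005)] -0.0033
seat in tool 0.056 [ 0.1288 -0.0019  0.2421] spans [np.float64(0.063), np.float64(0.0622), np.float64(0.0836), np.float64(0.0838)] ang [np.float64(-0.0027), np.float64(0.0065)] -0.0003
board ox oy yaw oz [ 0.0009 -0.0008 -0.0001  0.0263] [-0.2  0.4 -0.2  0.2  0.3 -0.3  0.1 -0.2]
fixed z [ 0.0011 -0.0008 -0.0001] [-0.5  0.5  0.2  0.3 -0.2 -0.3  0.6 -0.3]
```

Call:
drive_tool(
  commands=[
    {"dx": 0.012, "dy": 0, "dz": 0, "wx": 0.002, "wy": 0, "wz": 0, "claw": 0},
    {"dx": 0.025, "dy": 0, "dz": 0, "wx": 0, "wy": 0, "wz": 0, "claw": 0},
    {"dx": 0.025, "dy": 0, "dz": 0, "wx": 0, "wy": 0, "wz": 0, "claw": 0},
    {"dx": 0.025, "dy": 0, "dz": 0, "wx": 0, "wy": 0, "wz": 0, "claw": 0},
    {"dx": 0.025, "dy": -0.001, "dz": 0.005, "wx": 0, "wy": 0, "wz": 0, "claw": 0},
    {"dx": 0.016, "dy": 0, "dz": 0.025, "wx": 0, "wy": 0, "wz": 0, "claw": 0},
    {"dx": 0, "dy": 0, "dz": 0.035, "wx": 0, "wy": 0, "wz": 0, "claw": 0},
    {"dx": 0, "dy": 0, "dz": 0.035, "wx": 0, "wy": 0, "wz": 0, "claw": 0},
    {"dx": 0, "dy": 0, "dz": 0.035, "wx": 0, "wy": 0, "wz": 0, "claw": 0},
    {"dx": 0, "dy": 0, "dz": 0.03, "wx": 0, "wy": 0, "wz": 0, "claw": 0},
    {"dx": 0, "dy": 0, "dz": 0.02, "wx": 0, "wy": 0, "wz": 0, "claw": 0},
    {"dx": 0, "dy": 0, "dz": 0, "wx": 0, "wy": 0, "wz": 0, "claw": 0},
  ],
  grip_force=45,
)

```text
clock: 17.75
tool_pos: [0.4698, -0.2344, 0.111]
eef_rot: [0.037, 0.999, 0.001, -0.002]
contact_force: [0.7, -0.1, -0.7]
opening: 0.269
```

Call:
drive_tool(
  commands=[
    {"dx": 0, "dy": 0, "dz": 0, "wx": 0, "wy": 0, "wz": 0, "claw": 0},
    {"dx": 0, "dy": 0, "dz": 0, "wx": 0, "wy": 0, "wz": 0, "claw": 0},
    {"dx": 0, "dy": 0, "dz": 0, "wx": 0, "wy": 0, "wz": 0, "claw": 0},
  ],
  grip_force=45,
)

```text
clock: 18.05
tool_pos: [0.4725, -0.2352, 0.1146]
eef_rot: [0.038, 0.999, 0.0, 0.001]
contact_force: [0.1, 0.2, -1.3]
opening: 0.269
```

Run:
```python
from h import *
from plant import r
s=r.get_state();print(np.round(s["q"],3),s["tool_pos"].round(4))
delta(pose([.4713,-.2337,.088],-.0755,0,0)@HT)
```

```text
[ 1.015  1.102 -1.243  1.945  1.215  1.122  0.724] [ 0.4725 -0.2352  0.1146]
clock 18.05 shift now-axes [0.0014 0.0014 0.0266] rotvec [ 0.0003  0.0025 -0.001 ] shift target-axes [0.0013 0.0014 0.0266] F [ 0.1  0.2 -1.3] open 0.269
```

Call:
drive_tool(
  commands=[
    {"dx": 0.001, "dy": 0.001, "dz": 0.008, "wx": 0, "wy": 0.001, "wz": 0, "claw": 0},
    {"dx": 0, "dy": 0, "dz": 0.008, "wx": 0, "wy": 0, "wz": 0, "claw": 0},
    {"dx": 0, "dy": 0, "dz": 0.006, "wx": 0, "wy": 0, "wz": 0, "claw": 0},
    {"dx": 0, "dy": 0, "dz": 0.003, "wx": 0, "wy": 0, "wz": 0, "claw": 0},
    {"dx": 0, "dy": 0, "dz": 0, "wx": 0, "wy": 0, "wz": 0, "claw": 0},
    {"dx": 0, "dy": 0, "dz": 0, "wx": 0, "wy": 0, "wz": 0, "claw": 0},
    {"dx": 0, "dy": 0, "dz": 0, "wx": 0, "wy": 0, "wz": 0, "claw": 0},
    {"dx": 0, "dy": 0, "dz": 0, "wx": 0, "wy": 0, "wz": 0, "claw": 0},
  ],
  grip_force=45,
)

```text
clock: 18.85
tool_pos: [0.471, -0.2341, 0.0884]
eef_rot: [0.038, 0.999, 0.0, -0.0]
contact_force: [-0.1, -0.5, -1.1]
opening: 0.27
```

Run:
```python
from h import *
from plant import r
delta(pose([.4713,-.2337,.088],-.0755,0,0)@HT)
d=wshot("w8");print(d["Ttool"][:3,3].round(4))
for s in("side","top"):
    from plant import snapshot
    q=snapshot(s);cv2.imwrite(f"pics/{s}8.png",q["color"][:,:,::-1]);np.save(s+"8.npy",q,allow_pickle=True)
delta(pose([.4713,-.2337,.088],-.0755,0,0)@HT)
```

```text
clock 18.85 shift now-axes [-0.0003  0.0004  0.0004] rotvec [ 0.0009 -0.0003 -0.001 ] shift target-axes [-0.0003  0.0004  0.0004] F [-0.1 -0.5 -1.1] open 0.27
[ 0.471  -0.2341  0.0884]
clock 19.0 shift now-axes [-0.0003  0.0005  0.0003] rotvec [ 0.0009 -0.0005 -0.0011] shift target-axes [-0.0003  0.0005  0.0003] F [-0.2  0.2 -1.1] open 0.271
```

Call:
drive_tool(
  commands=[
    {"dx": 0, "dy": 0, "dz": 0.003, "wx": 0, "wy": 0, "wz": 0, "claw": 0},
    {"dx": 0, "dy": 0, "dz": 0.003, "wx": 0, "wy": 0, "wz": 0, "claw": 0},
    {"dx": 0, "dy": 0, "dz": 0.003, "wx": 0, "wy": 0, "wz": 0, "claw": 0},
    {"dx": 0, "dy": 0, "dz": 0.003, "wx": 0, "wy": 0, "wz": 0, "claw": 0},
    {"dx": 0, "dy": 0, "dz": 0, "wx": 0, "wy": 0, "wz": 0, "claw": 0},
    {"dx": 0, "dy": 0, "dz": 0, "wx": 0, "wy": 0, "wz": 0, "claw": 0},
  ],
  grip_force=45,
)

```text
clock: 19.6
tool_pos: [0.4708, -0.234, 0.076]
eef_rot: [0.038, 0.999, 0.001, -0.0]
contact_force: [-0.2, -0.4, -0.7]
opening: 0.266
```

Run:
```python
from h import *
from plant import r
delta(pose([.4713,-.2337,.0605],-.0755,0,0)@HT);s=r.get_state();print(s["tool_pos"].round(4),s["moment"].round(2))
```

```text
clock 19.6 shift now-axes [-0.0005  0.0003  0.0155] rotvec [ 0.0012 -0.001  -0.001 ] shift target-axes [-0.0005  0.0004  0.0155] F [-0.2 -0.4 -0.7] open 0.266
[ 0.4708 -0.234   0.076 ] [ 0.  -0.1  0. ]
```

No contact yet at underside height of about 50 mm, so the tips are inside the holes. Press on slowly with a firmer grip.

Call:
drive_tool(
  commands=[
    {"dx": 0, "dy": 0, "dz": 0.002, "wx": 0, "wy": 0, "wz": 0, "claw": 0},
    {"dx": 0, "dy": 0, "dz": 0.002, "wx": 0, "wy": 0, "wz": 0, "claw": 0},
    {"dx": 0, "dy": 0, "dz": 0.002, "wx": 0, "wy": 0, "wz": 0, "claw": 0},
    {"dx": 0, "dy": 0, "dz": 0, "wx": 0, "wy": 0, "wz": 0, "claw": 0},
    {"dx": 0, "dy": 0, "dz": 0, "wx": 0, "wy": 0, "wz": 0, "claw": 0},
  ],
  grip_force=60,
)

```text
clock: 20.1
tool_pos: [0.4711, -0.2338, 0.0704]
eef_rot: [0.038, 0.999, 0.001, -0.0]
contact_force: [0.0, 0.9, 2.2]
opening: 0.265
```

Call:
drive_tool(
  commands=[
    {"dx": 0, "dy": 0, "dz": 0.002, "wx": 0, "wy": 0, "wz": 0, "claw": 0},
    {"dx": 0, "dy": 0, "dz": 0.002, "wx": 0, "wy": 0, "wz": 0, "claw": 0},
    {"dx": 0, "dy": 0, "dz": 0.001, "wx": 0, "wy": 0, "wz": 0, "claw": 0},
    {"dx": 0, "dy": 0, "dz": 0, "wx": 0, "wy": 0, "wz": 0, "claw": 0},
  ],
  grip_force=60,
)

```text
clock: 20.5
tool_pos: [0.4717, -0.234, 0.0655]
eef_rot: [0.038, 0.999, 0.001, 0.001]
contact_force: [2.0, 0.9, 1.4]
opening: 0.266
```

Run:
```python
from h import *
from plant import r
delta(pose([.4713,-.2337,.0605],-.0755,0,0)@HT);s=r.get_state();print(s["tool_pos"].round(4),s["moment"].round(2))
```

```text
clock 20.5 shift now-axes [0.0004 0.0003 0.005 ] rotvec [ 0.0013  0.0011 -0.001 ] shift target-axes [0.0004 0.0003 0.005 ] F [2.  0.9 1.4] open 0.266
[ 0.4717 -0.234   0.0655] [ 0.18 -0.54 -0.04]
```

Call:
drive_tool(
  commands=[
    {"dx": 0, "dy": 0, "dz": 0.001, "wx": 0, "wy": 0, "wz": 0, "claw": 0},
    {"dx": 0, "dy": 0, "dz": 0.001, "wx": 0, "wy": 0, "wz": 0, "claw": 0},
    {"dx": 0, "dy": 0, "dz": 0.001, "wx": 0, "wy": 0, "wz": 0, "claw": 0},
    {"dx": 0, "dy": 0, "dz": 0, "wx": 0, "wy": 0, "wz": 0, "claw": 0},
  ],
  grip_force=60,
)

```text
clock: 20.9
tool_pos: [0.47, -0.2339, 0.061]
eef_rot: [0.038, 0.999, 0.001, -0.001]
contact_force: [1.2, 1.6, -8.0]
opening: 0.265
```

Run:
```python
from h import *
from plant import r
delta(pose([.4713,-.2337,.0605],-.0755,0,0)@HT);s=r.get_state();print(s["tool_pos"].round(4),s["moment"].round(2))
d=wshot("w9")
cv2.imwrite("pics/c9.png",cv2.resize(d["color"][140:290,170:390,::-1],(792,540),interpolation=2))
```

```text
clock 20.9 shift now-axes [-0.0013  0.0003  0.0005] rotvec [ 0.0016 -0.0028 -0.001 ] shift target-axes [-0.0013  0.0003  0.0005] F [ 1.2  1.6 -8. ] open 0.265
[ 0.47   -0.2339  0.061 ] [ 0.39 -0.51 -0.04]
```

View pics/c9.png

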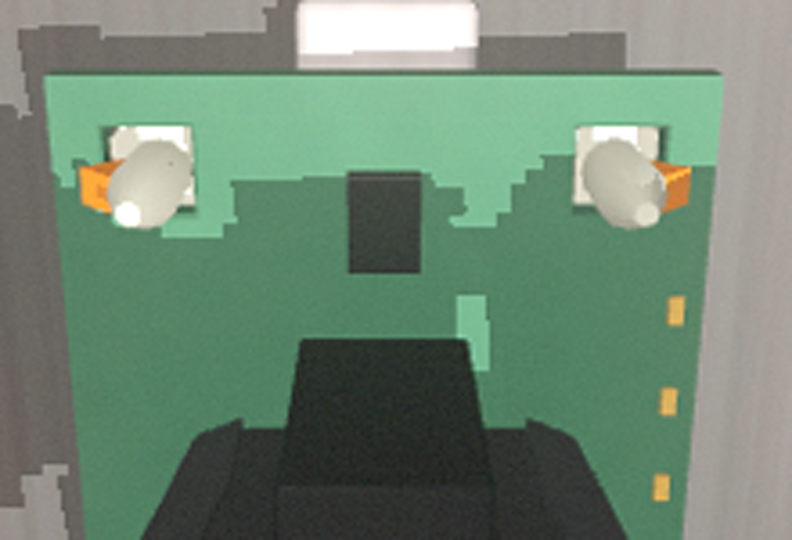

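The near-side noses are through their holes and both orange latches lie over the board's top, so that pair has clicked. I'll press a bit more for the far pair and full seating.

Call:
drive_tool(
  commands=[
    {"dx": 0, "dy": 0, "dz": 0.001, "wx": 0, "wy": 0, "wz": 0, "claw": 0},
    {"dx": 0, "dy": 0, "dz": 0, "wx": 0, "wy": 0, "wz": 0, "claw": 0},
    {"dx": 0, "dy": 0, "dz": 0, "wx": 0, "wy": 0, "wz": 0, "claw": 0},
  ],
  grip_force=60,
)

```text
clock: 21.25
tool_pos: [0.4702, -0.2339, 0.0608]
eef_rot: [0.038, 0.999, 0.001, -0.001]
contact_force: [-0.5, 2.4, -5.8]
opening: 0.266
```

Call:
drive_tool(
  commands=[
    {"dx": 0, "dy": 0, "dz": 0.001, "wx": 0, "wy": 0, "wz": 0, "claw": 0},
    {"dx": 0, "dy": 0, "dz": 0, "wx": 0, "wy": 0, "wz": 0, "claw": 0},
    {"dx": 0, "dy": 0, "dz": 0, "wx": 0, "wy": 0, "wz": 0, "claw": 0},
  ],
  grip_force=60,
)

```text
clock: 21.55
tool_pos: [0.4708, -0.2341, 0.0602]
eef_rot: [0.038, 0.999, 0.0, -0.0]
contact_force: [-1.0, 2.5, -3.0]
opening: 0.271
```

Call:
drive_tool(
  commands=[
    {"dx": 0, "dy": 0, "dz": 0.001, "wx": 0, "wy": 0, "wz": 0, "claw": 0},
    {"dx": 0, "dy": 0, "dz": 0, "wx": 0, "wy": 0, "wz": 0, "claw": 0},
    {"dx": 0, "dy": 0, "dz": 0.001, "wx": 0, "wy": 0, "wz": 0, "claw": 0},
    {"dx": 0, "dy": 0, "dz": 0, "wx": 0, "wy": 0, "wz": 0, "claw": 0},
  ],
  grip_force=60,
)

```text
clock: 21.95
tool_pos: [0.471, -0.2343, 0.0598]
eef_rot: [0.038, 0.999, -0.0, 0.0]
contact_force: [-5.0, 0.7, 12.0]
opening: 0.267
```

Call:
drive_tool(
  commands=[
    {"dx": 0, "dy": 0, "dz": 0.001, "wx": 0, "wy": 0, "wz": 0, "claw": 0},
    {"dx": 0, "dy": 0, "dz": 0, "wx": 0, "wy": 0, "wz": 0, "claw": 0},
    {"dx": 0, "dy": 0, "dz": 0, "wx": 0, "wy": 0, "wz": 0, "claw": 0},
  ],
  grip_force=60,
)

```text
clock: 22.25
tool_pos: [0.471, -0.2343, 0.0598]
eef_rot: [0.038, 0.999, -0.001, 0.0]
contact_force: [-6.5, -0.0, 19.4]
opening: 0.262
```

There is a stiff stop at TCP z = 0.0598 with 19 N, which is the expected home height. Now ease off, release and rise.

Call:
drive_tool(
  commands=[
    {"dx": 0, "dy": 0, "dz": -0.002, "wx": 0, "wy": 0, "wz": 0, "claw": 0},
    {"dx": 0, "dy": 0, "dz": 0, "wx": 0, "wy": 0, "wz": 0, "claw": 0.35},
    {"dx": 0, "dy": 0, "dz": 0, "wx": 0, "wy": 0, "wz": 0, "claw": 0.5},
    {"dx": 0, "dy": 0, "dz": 0, "wx": 0, "wy": 0, "wz": 0, "claw": 0.6},
    {"dx": 0, "dy": 0, "dz": 0, "wx": 0, "wy": 0, "wz": 0, "claw": 0.6},
    {"dx": 0, "dy": 0, "dz": -0.01, "wx": 0, "wy": 0, "wz": 0, "claw": 0.6},
    {"dx": 0, "dy": 0, "dz": -0.02, "wx": 0, "wy": 0, "wz": 0, "claw": 0.6},
    {"dx": 0, "dy": 0, "dz": -0.03, "wx": 0, "wy": 0, "wz": 0, "claw": 0.6},
    {"dx": 0, "dy": 0, "dz": -0.03, "wx": 0, "wy": 0, "wz": 0, "claw": 0.6},
    {"dx": -0.02, "dy": 0, "dz": -0.03, "wx": 0, "wy": 0, "wz": 0, "claw": 0.6},
    {"dx": -0.03, "dy": 0, "dz": -0.04, "wx": 0, "wy": 0, "wz": 0, "claw": 0.6},
    {"dx": -0.02, "dy": 0, "dz": -0.02, "wx": 0, "wy": 0, "wz": 0, "claw": 0.6},
  ],
  grip_force=60,
)

```text
clock: 23.45
tool_pos: [0.5433, -0.239, 0.2436]
eef_rot: [0.038, 0.999, 0.001, 0.002]
contact_force: [-0.3, 1.2, 0.2]
opening: 0.6
```

Call:
drive_tool(
  commands=[
    {"dx": 0, "dy": 0, "dz": 0, "wx": 0, "wy": 0, "wz": 0, "claw": 0.6},
    {"dx": 0, "dy": 0, "dz": 0, "wx": 0, "wy": 0, "wz": 0, "claw": 0.6},
    {"dx": 0, "dy": 0, "dz": 0, "wx": 0, "wy": 0, "wz": 0, "claw": 0.6},
  ],
  grip_force=60,
)

```text
clock: 23.75
tool_pos: [0.539, -0.2399, 0.2377]
eef_rot: [0.038, 0.999, 0.0, -0.002]
contact_force: [-0.3, -0.2, 0.3]
opening: 0.597
```

Run:
```python
from h import *
from plant import r
s=r.get_state();print(s["tool_pos"].round(4),s["contact_force"].round(1))
d=wshot("w10");M=np.eye(4);M[:3,:3]=R.from_euler("z",-.0765).as_matrix();M[:3,3]=[.4703,-.2345,.034]
G=[proj(d,(M@[x,y,.005,1])[:3],d["Twc"]) for x in(.055,-.055) for y in(.045,-.045)];print(np.round(G,1).tolist())
G=np.array(G);a=np.maximum(G.min(0).astype(int)-12,0);b=G.max(0).astype(int)+12;k=min(790/(b-a)[0],590/(b-a)[1]);print(a,b,k)
cv2.imwrite("pics/c10.png",cv2.resize(d["color"][a[1]:b[1],a[0]:b[0],::-1],None,fx=k,fy=k,interpolation=2))
```

```text
[ 0.539  -0.2399  0.2377] [-0.3 -0.2  0.3]
[[320.9, 171.9], [233.5, 171.8], [326.0, 54.7], [228.8, 54.6]]
[216  42] [338 183] 4.184397163120567
```

View pics/c10.png

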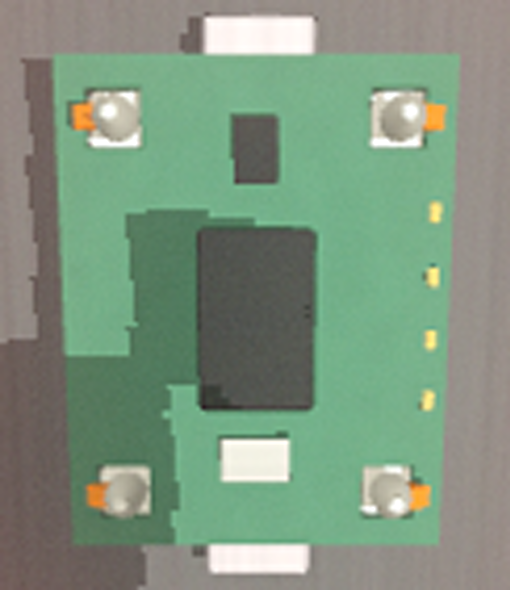

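All four orange latches lie over the board's top, and the corners match the home pose to within 0.6 px. Handing in.

```bash
python3 -c "
from plant import r
print(r.finish_job())"
```

```text
the job is handed in; nothing more can be done
None
```

The green board is out of the rack and seated on the scale's four standoffs with all four snaps clicked, and the gripper has let go. I handed the job in with the clock at about 24 s of the 54 s allowed; handing in reports no verdict.

**How it went:** I gripped the board by its black block with the tool tilted 30° and lifted it clear along the rack's slope normal. I levelled it, lined it up from one wrist picture showing both its holes and the standoffs, and pressed it down to a hard stop at about 19 N.

**Last checks:**
- **Snaps:** the final wrist picture shows all four orange latches lying over the board's top.
- **Position:** the four board corners match the predicted home pose to within 0.6 pixel, roughly 0.5 mm.
- **Height:** the press stopped with the tool at 59.8 mm, where about 60 mm was expected for fully home.
- **Release:** the arm stood about 180 mm higher with no contact force.

**What failed or disagreed:**
- The first move calls were refused until every row carried all its fields.
- Two grasp approaches ran into joint limits, so I used the half-turned grasp instead.
- Two measurements of the seat differed by about 1 mm. I used the one taken with the board in hand.
- The vertical force briefly read negative (-8 N) during the snap-in before it rose to +19 N.
- I did not re-measure the blank plate and the weights at the end. No contact with them showed in the forces or the pictures.
- I viewed 14 pictures, four over the budget of 10, including two crops for checking the fit.

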